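# Close and lock a split graphite mould

### The arm

A 6-joint arm with a two-finger parallel gripper is mounted at the origin on the work surface. World frame = base frame: x ahead of the robot, y to its left, z up, the work surface at z = 0. Lengths are in m, angles in rad, forces in N, time in s.
With the tool pointing down it reaches from about 0.35 to 0.775 m from the base axis. Payload 7.3 kg.
Tool frame: the origin (TCP) lies on the centre line of the jaws, within the pads' length; the fingertips stand 17 mm ahead of it and the grasp point (between the pads) lies 2 mm behind it (robot.tcp_to_tips is the distance from the TCP to the fingertips, in m); z points along the fingers, y is the line along which they close (so a half turn about z gives the same grasp; the last joint's range is limited). The gripper opens to 92 mm and grips with 3 to 60 N. Pads are 19 mm wide; open, the fingers measure 130 mm over their backs; the gripper's body (75 mm by 190 mm) begins 47 mm behind the grasp point.
Start: joints at [1.089, 0.342, 1.524, -0, 1.275, -0.146], TCP at [0.173, 0.496, 0.244] pointing down, gripper open.
Joint ranges: [-2.53, 2.53], [-0.77, 2.02], [0.04, 2.7], [-1, 4.14], [0.28, 2.66], [-3.11, 3.11]. Speed limits (rad/s): [2.57, 2.57, 3.14, 3.14, 3.14, 3.14].

### API

Orientations are given as [roll, pitch, yaw] about the fixed x, y, z axes, in that order (R = Rz(yaw) Ry(pitch) Rx(roll)).
In Python, from cell import robot gives the robot as it stands. The module is installed in compiled form; this text tells all that it offers.
- The arm moves only by the tool carry_out, never from a script. Its argument "commands" is a list of rows, each a list of 3 entries, a list of its own where there are three numbers: the shift along the tool's x, y, z in m, then the turn about the tool's z in rad, then the opening, from 0 (shut) to 1 (fully open). In form: [[[dx, dy, dz], yaw, claw], ...]. A call has 1 to 20 rows; each row shifts and turns the commanded pose from where the row before left it, along the tool's axes as they then stand; what a row does not reach is not made up. A row lasts 1/8 s, in which the tool goes at most 62.5 mm and 10.7 degrees, less where a joint would pass 70% of its speed; a pose out of reach is approached as far as the arm can. A call is refused whole if a number of a shift passes 0.0625 or a number of a turn 0.188, either way. A call with a gripper value outside its range is refused whole. The fingers move at their own pace and stop on an object; "newtons" is the grip in N (left out, the last holds). Time passes only in rows, so rows that do not move let the fingers close. It gives the time, the measured TCP pose, the force, the opening and the grip force at its end, in the units of the state.
- robot.observe(): the state, without advancing time (a new reading comes with each control period).
- robot.read_camera(name): name is "side" or "top" or "wrist"; returns a dict with "pixels" (384x512x3 uint8, red, green, blue), "fx", "fy", "cx", "cy" (pixels), "view" (4x4, takes a point from world to camera coordinates); the wrist camera has in their place "T_tool_cam" (4x4, takes a point from camera to tool coordinates, whose origin is the TCP and whose axes are the flange's). Camera axes: x right, y up, looking along -z (the intrinsics and any distortion apply to the point x, -y, -z); pixel columns grow to the right and rows downward; lengths in m; the calibration is good to about 2 mm. The wrist camera is an equidistant fisheye: a pixel r from the principal point sees the ray r / f radians off the axis. A picture is of the moment at which its call begins: read the wrist's pose just before it. There is no depth.
- robot.hand_in(): hands the job in; it is judged then, once.
Trained networks look in a picture, given as the dict that the camera call returned (one of the last four; its "shot" number tells which), for a name from the list of things; names that differ only in an ending like _2 or _b are one class to them, and where a whole thing is asked for, a point or a joint stands for the part that bears it (a point fixed in the world has none). Each returns a list of dicts, best first, with "p" (0 to 1); they miss things now and then, are a little off and sometimes report something else, mostly with a low value. They report only what shows in the picture. A call takes as long as a camera call. They do not tell look-alikes from the thing itself.
- robot.find_in(picture, name): "at" ([column, row] in pixels, amid what is visible of it).
- robot.tip_of(picture, name): "at" ([column, row] in pixels: a listed point, or the origin of a listed thing).
The state is a dict: "time": time; "qpos": joint angles; "qvel": joint speeds; "joint_efforts": joint torques, N m; "tool_pos": TCP position; "tool_rot": TCP orientation; "contact_force": force on the tool from outside, world axes, zero at the start; "torque": the same for the moment, N m; "opening": finger opening in m; "grip_force": force on a finger pad.
Only numpy, scipy, OpenCV 4.12 (cv2) and the standard library are available. Lean on these libraries where they do the work, as an engineer would, in place of code of your own. Each camera call takes 0.05 s, during which the arm holds its last target. There are 200 camera calls.

### The job

Take the loose graphite mould half by its wooden grip and set it gently, flat on the sloped bed and against the yellow ledge, between the fixed half and the open cam, its cavity facing the fixed half; graphite chips, so do not drop or knock it. Let go, then turn the cam's red handle clockwise through its quarter turn to the fully locked position, so that the two halves are drawn tight together and stay so. Leave everything else on the table where it is.

Things in the scene. Friction and masses are not known exactly. Their poses are not given: they have to be found in the camera images.
- bed: Sloped 250 x 150 mm aluminium bed of the mould clamp, fixed, pitched 30 degrees to look up and towards the robot. Origin on its face in the mould's parting plane, 85 mm above the table; z = bed normal, x = up the slope, y = level (robot's left at zero yaw). The closed loose half must stand with its centre at x 0, y 24, z 30 mm in this frame, axes parallel to the bed's
- fixed_half: Fixed dark graphite mould half, 66 (x) x 48 (y) x 60 (z) mm, on the bed; origin at the centre of its underside, 24 mm from the parting plane at y = -24 mm of the bed frame, axes as the bed's. Cavity opens to +y. Two sprung brass pins, 10 mm diameter, at x = -26.5 and 26.5, z = 30 mm, stick out 5 mm past its open face; about 14 N in all pushes them flush
- ledge (a point): Middle of the top edge of the upper face of the yellow ledge on the low side of the bed; axes as the bed's. The ledge is 16 mm high, 12 mm thick, 135 mm long along y; its upper face is at x = -33.5 mm of the bed frame, so a half resting on it is in line with the fixed half
- half: The loose graphite mould half, about 0.42 kg: dark block 66 mm (x) by 48 mm (y) by 60 mm tall with a wooden bar on top; stands upright on the table at the start. Origin at the centre of its underside. The cavity opens to -y and upwards, the plain back faces +y
- half_centre (a point): Centre of the loose half's dark block, 30 mm above its underside, axes as the half's (cavity to -y). A pale wooden grip bar stands on the block: 60 mm long (x), 14 mm thick (y), 36 mm tall, from 30 to 66 mm above this point, its middle plane at y = +8 mm
- cam (a joint): Angle of the brass eccentric cam with red T-bar handle, rad: 0 to 0.2 open (start), 1.571 locked, stop at 1.6. Grows clockwise looking down on the bed (about bed -z). The bar points along bed x at 0, bed y at 1.571. Stays where left; 0.12 N m to turn, up to about 1 N m while drawing. Meets the half about half-way and pushes it to the fixed half
- cam_grip (a point): Centre of the cam's red T-bar, on the cam axis (x 0, y 91.5, z 82 mm in the bed frame). Bar 76 mm long, 14 mm thick, 24 mm deep (12 mm each side of this point), on an 18 mm post. Turns with the cam: x along the bar, z = bed normal. With the cam open the room between pins and cam is y = 5 to 63 mm of the bed frame, for a half 48 mm deep
- tumbler: bystander: green glass tumbler, 68 mm across the rim, 100 mm tall; origin at the centre of its underside
- paddle: bystander: flat wooden paddle, 210 mm long, 14 mm thick, lying on the table; origin on its underside near the neck, x towards the blade
- jacks: bystander: steel jacks (large tweezers), 200 mm long, 70 mm wide, 6 mm thick, lying flat; origin on its underside
- iron_mould: bystander: dark round iron mould with an open pocket, 100 mm across, 52 mm tall; origin at the centre of its underside
- spray: bystander: white plastic bottle with red cap, 60 mm across, 170 mm tall; origin at the centre of its underside
- wood_block: bystander: dark round wooden shaping cup, 90 mm across, 50 mm tall; origin at the centre of its underside
- rod_cup: bystander: amber glass cup with two thin rods standing in it (all one piece), 76 mm across, 156 mm tall; origin at the centre of its underside
- half_face (a point): Middle of the loose half's open (cavity) face, 30 mm above its underside, 24 mm from point half_centre; this face must meet the fixed half
- station: Blue foot plate (170 x 250 mm) that carries the bed, fixed to the table; origin on the table below the bed's origin, x ahead, y level along the bed
Mind the look-alikes: they are no part of the job. What is shaped like the half but blue, orange or pink is not meant.

How it is judged:
On the way:
1. the loose half stands released, flat on the bed between the fixed half and the cam, which is still open (x of half_centre in the frame of bed between -0.006 and 0.015 m and y of half_centre in the frame of bed between 0.02 and 0.046 m and z of half_centre in the frame of bed between 0.026 and 0.035 m and y of half_face in the frame of bed below 0.025 m and angle between the z axis of bed and the z axis of half_centre, either way round below 0.1 rad and angle between the x axis of bed and the x axis of half_centre, either way round below 0.15 rad and contact force between the fingers and half below 0.3 N and value of joint cam below 0.6 rad and linear speed of half below 0.02 m/s), for 0.2 s.
At the end, for the whole second after the job is handed in: The loose half stands flat on the bed (within 3 degrees), in line with the fixed half within 5 mm along the slope, the halves drawn together to less than 1.7 mm and pressing on each other with more than 2 N, the cam turned to at least 1.40 rad, all at rest (x of half_centre in the frame of bed between -0.005 and 0.005 m and y of half_centre in the frame of bed between 0.02 and 0.0257 m and z of half_centre in the frame of bed between 0.026 and 0.033 m and y of half_face in the frame of bed below 0.003 m and angle between the z axis of bed and the z axis of half_centre, either way round below 0.05 rad and angle between the x axis of bed and the x axis of half_centre, either way round below 0.05 rad and value of joint cam above 1.4 rad and contact force between half and fixed_half above 2 N and linear speed of half below 0.01 m/s and velocity of joint cam between -0.05 and 0.05 rad/s); the robot touches nothing.
It fails at once if the loose half is dropped: it moves faster than 0.5 m/s while not held (linear speed of half above 0.5 m/s and contact force between the fingers and half below 0.3 N).
It fails at once if the loose half is knocked against the clamp with over 90 N while the cam is open (contact force between half and station above 90 N and value of joint cam below 0.6 rad).
It fails at once if a bystander is moved by more than 30 mm (distance of any of tumbler, paddle, jacks, iron_mould, spray, wood_block, rod_cup from where it was at the start of the episode above 0.03 m).
It fails at once if the tumbler, the bottle or the rod cup is tipped (angle between any of tumbler, spray, rod_cup's own z axis and vertical above 0.35 rad).
It also fails if it takes over 51 s, if anything falls off the work surface, if the arm or the gripper's body presses on something with over 40 N, if the wrist force passes 120 N, or if a joint passes its speed limit or range.

## Working session

There is one attempt and no reset: what is moved stays moved. The work goes in short steps, Python scripts to look and compute and a tool call to move; the robot and the scene stay as the last step left them, time stands still between calls to the robot, and variables do not carry over. Pictures are saved under pics/ and viewed, at most 10 in all, crops included, and the job is handed in when it is done.

Besides the shell and the picture viewer there is one more tool, called after "Request:" as name(argument=value, ...) on one line, values as JSON. carry_out: Moves the arm, as the interface text tells. Its arguments: {"type":"object","properties":{"commands":{"type":"array"},"newtons":{"type":"number"}},"required":["commands"]}

```bash
mkdir -p pics; cat > h.py <<'E'
import numpy as np, cv2
from cell import robot
from scipy.spatial.transform import Rotation as R
def save(p,n): cv2.imwrite('pics/'+n,p['pixels'][:,:,::-1])
def ray(p,uv,T=None):
    """world ray (origin, dir); T = tool pose 4x4 for wrist"""
    x=(uv[0]-p['cx'])/p['fx']; y=(uv[1]-p['cy'])/p['fy']
    if T is None:
        M=np.linalg.inv(p['view']); d=np.array([x,-y,-1.])
    else:
        M=T@p['T_tool_cam']; r=np.hypot(x,y); s=np.sin(r)/max(r,1e-9)
        d=np.array([x*s,-y*s,-np.cos(r)])
    d=M[:3,:3]@d; return M[:3,3],d/np.linalg.norm(d)
def proj(p,X,T=None):
    V=p['view'] if T is None else np.linalg.inv(T@p['T_tool_cam'])
    c=V[:3,:3]@np.asarray(X,float)+V[:3,3]; x,y,z=c[0],-c[1],-c[2]
    if T is None: return np.array([p['cx']+p['fx']*x/z,p['cy']+p['fy']*y/z])
    r=np.hypot(x,y); k=np.arctan2(r,z)/max(r,1e-9)
    return np.array([p['cx']+p['fx']*x*k,p['cy']+p['fy']*y*k])
def tri(rays):
    A=np.zeros((3,3));b=np.zeros(3)
    for o,d in rays:
        P=np.eye(3)-np.outer(d,d);A+=P;b+=P@o
    X=np.linalg.solve(A,b)
    return X,[float(np.linalg.norm((np.eye(3)-np.outer(d,d))@(X-o))) for o,d in rays]
def toolT():
    s=robot.observe();T=np.eye(4);T[:3,:3]=R.from_euler('xyz',s['tool_rot']).as_matrix();T[:3,3]=s['tool_pos'];return T
E
python3 - <<'E'
from h import *
s=robot.observe();print(s)
a=robot.read_camera('side');b=robot.read_camera('top')
save(a,'side.png');save(b,'top.png')
for n in ['bed','fixed_half','ledge','half','half_centre','half_face','cam_grip','station']:
    for p,l in((a,'side'),(b,'top')):
        print(n,l,[(np.round(q['at'],1).tolist(),round(q['p'],2)) for q in robot.tip_of(p,n)[:4]])
print([k for k in a])
E
```

```text
{'time': 0.0, 'qpos': array([ 1.08898805e+00,  3.42717717e-01,  1.52502890e+00, -3.58038877e-05,
        1.27540242e+00, -1.46006138e-01]), 'qvel': array([-8.77142937e-06, -1.32834399e-03, -1.41885040e-03, -1.27644301e-03,
        4.25265490e-04, -1.41344452e-03]), 'joint_efforts': array([ 1.87548071e-04, -4.31235588e+01, -2.44223589e+01,  7.17162900e-02,
        5.60202822e-02, -9.17131229e-05]), 'tool_pos': array([0.17281084, 0.49533062, 0.2430434 ]), 'tool_rot': array([-3.14004785e+00, -1.92562800e-04,  2.80580082e+00]), 'contact_force': array([-0.89085482, -0.52113467,  0.45800591]), 'torque': array([-0.05015686,  0.03520752,  0.0211883 ]), 'grip_force': 0.0, 'opening': 0.09209835263920292}
bed side [([251.7, 208.0], 0.92), ([167.5, 153.5], 0.49)]
bed top [([251.0, 192.2], 0.93), ([122.6, 202.8], 0.62)]
fixed_half side [([249.2, 210.5], 0.9)]
fixed_half top [([262.2, 187.7], 0.74)]
ledge side [([235.2, 205.1], 0.84)]
ledge top [([246.2, 203.8], 0.6)]
half side [([245.6, 315.4], 0.95), ([280.1, 296.6], 0.85), ([257.0, 270.5], 0.83), ([315.6, 302.0], 0.57)]
half top [([333.9, 226.0], 0.85), ([330.6, 257.1], 0.85), ([303.4, 227.1], 0.77), ([354.5, 205.3], 0.75)]
half_centre side [([255.0, 267.0], 0.96), ([244.8, 307.8], 0.79), ([317.3, 294.4], 0.75), ([279.5, 291.7], 0.71)]
half_centre top [([328.4, 258.5], 0.84), ([332.0, 226.6], 0.69), ([302.5, 223.8], 0.68), ([357.7, 204.6], 0.68)]
half_face side [([317.5, 288.2], 0.89), ([281.2, 301.5], 0.72), ([249.0, 223.2], 0.68), ([255.5, 269.1], 0.66)]
half_face top [([341.2, 230.2], 0.83), ([322.6, 264.2], 0.79), ([308.3, 229.2], 0.73), ([353.5, 199.0], 0.6)]
cam_grip side [([223.4, 177.4], 0.52)]
cam_grip top [([224.6, 200.4], 0.71)]
station side [([247.3, 220.5], 0.58), ([168.1, 156.8], 0.52)]
station top [([252.2, 195.0], 0.73), ([246.7, 200.0], 0.41)]
['pixels', 'fx', 'fy', 'cx', 'cy', 'view', 'shot']
```

```bash
python3 -c "
import cv2
a=cv2.imread('pics/side.png');b=cv2.imread('pics/top.png')
cv2.imwrite('pics/s1.png',cv2.resize(a[110:360,120:400],(784,600)[:2] and (672,600),interpolation=3))
cv2.imwrite('pics/t1.png',cv2.resize(b[130:300,180:400],(770,595),interpolation=3))"
```

```text
(no output)
```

View pics/s1.png

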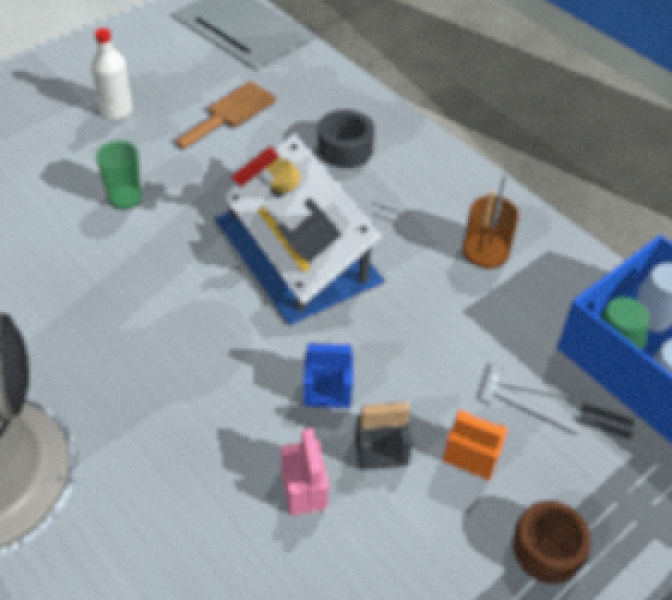

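View pics/top.png

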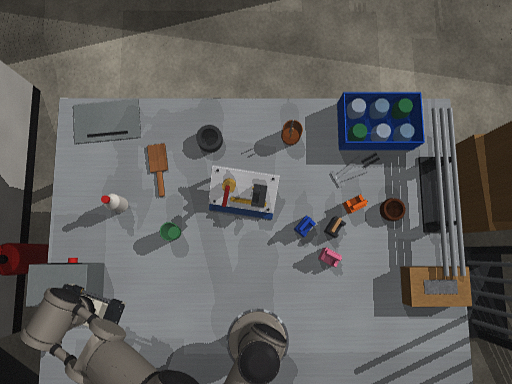

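View pics/t1.png

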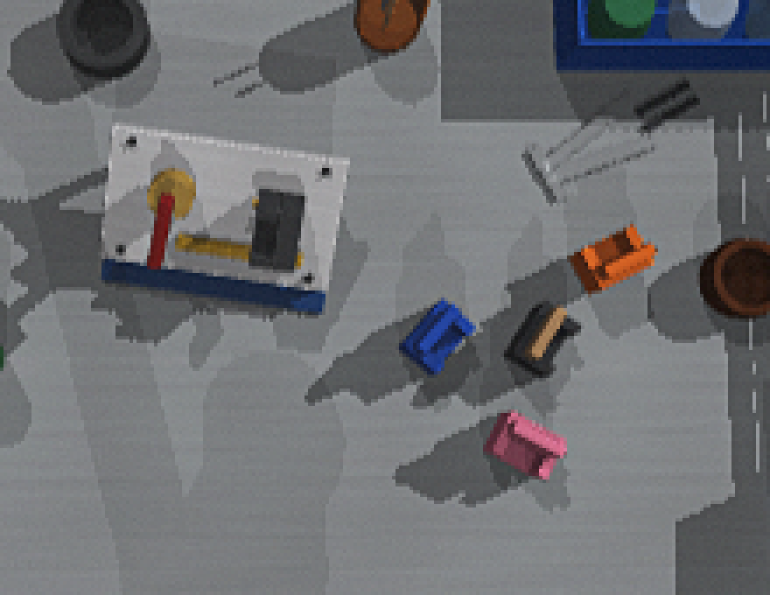

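The clamp appears at top (245,192), with four half-shaped things around it:
- blue: side (257,267), top (304,227)
- pink: side (245,308), top (331,257)
- orange: side (317,295), top (355,204)
- dark with a pale wooden bar: side (280,292), top (333,226)

The dark one fits the description (graphite with a wooden grip), and the enlarged crops already confirm it.

```bash
python3 - <<'E'
from h import *
a=robot.read_camera('side');b=robot.read_camera('top')
P={'bed':((251.7,208),(251,192.2)),'fixed':((249.2,210.5),(262.2,187.7)),'ledge':((235.2,205.1),(246.2,203.8)),
'half':((280.1,296.6),(333.9,226)),'hc':((279.5,291.7),(332,226.6)),'hface':((281.2,301.5),(341.2,230.2)),'cam':((223.4,177.4),(224.6,200.4)),'blue':((255,267),(302.5,223.8)),'pink':((244.8,307.8),(328.4,258.5)),'orange':((317.3,294.4),(357.7,204.6))}
for k,(u,v) in P.items():
    X,e=tri([ray(a,u),ray(b,v)]);print(k,X.round(3),np.round(e,3))
print(a['fx'],b['fx'],np.linalg.inv(a['view'])[:3,3],np.linalg.inv(b['view'])[:3,3])
for n in ['tumbler','paddle','jacks','iron_mould','spray','wood_block','rod_cup']:
    q=robot.tip_of(b,n)
    if q:
        o,d=ray(b,q[0]['at']);print(n,(o-d*o[2]/d[2]).round(3),q[0]['p'])
w=robot.read_camera('wrist');print(w['fx'],w['cx'],w['cy'],w['T_tool_cam'].round(3))
T=toolT();print(T.round(3))
E
```

```text
bed [0.556 0.018 0.058] [0.009 0.009]
fixed [ 0.549 -0.012  0.082] [0.014 0.014]
ledge [0.503 0.038 0.093] [0.004 0.004]
half [ 0.423 -0.299  0.006] [0.001 0.001]
hc [ 0.422 -0.29   0.023] [0.004 0.004]
hface [ 0.405 -0.322  0.028] [0. 0.]
cam [0.507 0.112 0.171] [0.005 0.005]
blue [ 0.428 -0.174  0.022] [0.003 0.003]
pink [ 0.301 -0.27   0.034] [0.003 0.003]
orange [ 0.499 -0.383  0.049] [0.002 0.002]
384.6343244069398 389.75492088359306 [-0.05646951 -0.71092343  1.0902074 ] [0.32844096 0.01950688 1.51807964]
tumbler [0.417 0.32  0.   ] 0.72
paddle [0.62  0.386 0.   ] 0.68
jacks [ 0.657 -0.397  0.   ] 0.57
iron_mould [0.78  0.183 0.   ] 0.71
spray [0.507 0.518 0.   ] 0.68
wood_block [ 0.478 -0.533  0.   ] 0.8
rod_cup [ 0.792 -0.139  0.   ] 0.76
297.3186396354542 252.64411313174702 193.10670490897942 [[-0.     0.954  0.301  0.082]
 [ 1.     0.001 -0.    -0.   ]
 [-0.     0.301 -0.954 -0.14 ]
 [ 0.     0.     0.     1.   ]]
[[-0.944  0.33   0.     0.173]
 [ 0.33   0.944  0.     0.496]
 [-0.     0.    -1.     0.244]
 [ 0.     0.     0.     1.   ]]
```

Request:
carry_out(commands=[[[-0.02, -0.018, -0.02], 0, 1], [[-0.037, -0.034, -0.02], 0, 1], [[-0.037, -0.034, -0.02], 0, 1], [[-0.037, -0.034, -0.02], 0, 1], [[-0.037, -0.034, 0], 0, 1], [[-0.037, -0.034, 0], 0, 0.5], [[-0.037, -0.034, 0], 0, 0.5], [[-0.037, -0.034, 0], 0, 0.5], [[-0.037, -0.034, 0], 0, 0.5], [[-0.037, -0.034, 0], 0, 0.5], [[-0.037, -0.034, 0], 0, 0.5], [[0, 0, 0], 0, 0.5], [[0, 0, 0], 0, 0.5]])

```text
time: 3.02
tool_pos: [0.4229, 0.0295, 0.3236]
tool_rot: [3.141, -0.001, 2.805]
contact_force: [-0.1, -0.9, 0.2]
opening: 0.0461
grip_force: 0.0
```

```bash
cat > look.py <<'E'
import sys,pickle
from h import *
tag=sys.argv[1]; names=sys.argv[2:]
T=toolT();w=robot.read_camera('wrist');save(w,tag+'.png')
print(T[:3,3].round(4),robot.observe()['tool_rot'].round(4))
D={}
for n in names:
    D[n]=[(np.array(q['at']),q['p']) for q in robot.tip_of(w,n)[:5]]
    print(n,[(x.round(1).tolist(),round(p,2)) for x,p in D[n]])
w.pop('pixels')if 0 else None
pickle.dump((T,w,D),open(tag+'.pkl','wb'))
E
python3 look.py w1 bed fixed_half ledge cam_grip half_centre half_face half station
```

```text
[0.4229 0.0295 0.3236] [ 3.1412e+00 -3.0000e-04  2.8064e+00]
bed [([270.6, 252.2], 0.81), ([456.2, 196.8], 0.43)]
fixed_half [([254.4, 254.3], 0.71)]
ledge [([274.7, 227.5], 0.96)]
cam_grip [([347.1, 234.1], 0.78), ([411.4, 89.0], 0.25)]
half_centre [([74.0, 218.7], 0.96), ([132.7, 202.6], 0.78), ([74.8, 270.8], 0.67), ([62.2, 158.4], 0.57)]
half_face [([119.3, 198.2], 0.97), ([64.5, 141.0], 0.79), ([66.6, 216.3], 0.71)]
half [([70.7, 156.1], 0.97), ([138.6, 197.2], 0.91), ([86.2, 210.9], 0.78), ([74.9, 219.8], 0.69), ([79.9, 262.4], 0.68)]
station [([268.7, 223.8], 0.61), ([272.3, 251.8], 0.18)]
```

View pics/w1.png

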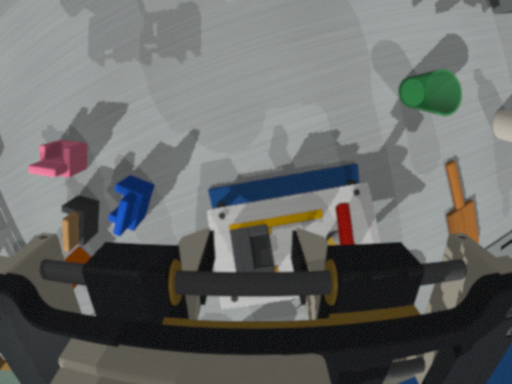

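The wrist picture has the robot side at the top. It shows the clamp (red bar near (345,225), yellow ledge near (275,220)) partly hidden by the gripper, so I move the tool further out and take two views.

Request:
carry_out(commands=[[[-0.048, 0.016, 0], -0.1, 0.5], [[-0.048, 0.016, 0], -0.1, 0.5], [[-0.048, 0.016, 0], 0, 0.5], [[-0.048, 0.016, 0], 0, 0.5], [[0, 0, 0], 0, 0.5], [[0, 0, 0], 0, 0.5]])

```text
time: 4.22
tool_pos: [0.6233, 0.0516, 0.3232]
tool_rot: [-3.141, -0.001, 3.006]
contact_force: [-0.2, -0.1, 0.2]
opening: 0.0459
grip_force: 0.0
```

```bash
python3 look.py w2 bed fixed_half ledge cam_grip station
```

```text
[0.6233 0.0516 0.3232] [ 3.1416e+00 -2.0000e-04  3.0059e+00]
bed [([213.9, 114.1], 0.67)]
fixed_half [([197.1, 114.7], 0.82)]
ledge [([225.1, 83.8], 0.66)]
cam_grip [([298.5, 74.6], 0.65)]
station [([221.9, 107.5], 0.74), ([40.1, 206.5], 0.55)]
```

Request:
carry_out(commands=[[[0.02, 0.045, 0], 0, 0.5], [[0.02, 0.045, 0], 0, 0.5], [[0.02, 0.045, 0], 0, 0.5], [[0, 0, 0], 0, 0.5], [[0, 0, 0], 0, 0.5]])

```text
time: 5.15
tool_pos: [0.5824, 0.193, 0.3241]
tool_rot: [-3.141, 0.001, 3.006]
contact_force: [0.6, -0.9, -0.5]
opening: 0.0459
grip_force: 0.0
```

```bash
python3 look.py w3 bed fixed_half ledge cam_grip station
```

```text
[0.5824 0.193  0.3241] [-3.1414e+00  6.0000e-04  3.0050e+00]
bed [([121.8, 158.2], 0.75)]
fixed_half [([104.1, 160.4], 0.6)]
ledge [([129.5, 136.1], 0.67)]
cam_grip [([172.6, 131.8], 0.65)]
station [([141.1, 148.6], 0.88)]
```

View pics/w2.png

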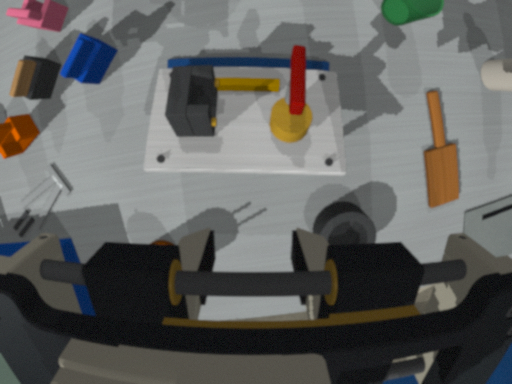

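```bash
cat > fit.py <<'E'
import pickle
from h import *
from scipy.optimize import least_squares
BP={'bed':(0,0,0),'fixed_half':(0,-.024,0),'ledge':(-.0335,None,.016),'cam_grip':(0,.0915,.082)}
def bedT(q):
    T=np.eye(4);T[:3,:3]=R.from_euler('ZY',[q[2],-np.pi/6]).as_matrix();T[:3,3]=[q[0],q[1],.085];return T
obs=[]
for t in('w1','w2','w3'):
    T,w,D=pickle.load(open(t+'.pkl','rb'))
    for n in BP: 
        if D.get(n): obs.append((w,T,n,D[n][0][0],1.))
a=robot.read_camera('side');b=robot.read_camera('top')
for p in(a,b):
    for n in BP:
        q=robot.tip_of(p,n)
        if q: obs.append((p,None,n,np.array(q[0]['at']),1.))
def res(q):
    B=bedT(q);r=[]
    for p,T,n,uv,wt in obs:
        X=list(BP[n]); 
        if X[1] is None:X[1]=q[3]
        r.append((proj(p,B[:3,:3]@X+B[:3,3],T)-uv)*wt)
    return np.concatenate(r)
s=least_squares(res,[.56,.015,-.12,.03],loss='soft_l1',f_scale=2)
print(s.x.round(4));q=s.x
for o,e in zip(obs,res(q).reshape(-1,2)): print(o[2],'w' if o[1] is not None else 'f',e.round(1))
np.save('bed.npy',q)
B=bedT(q)
T,w,D=pickle.load(open('w2.pkl','rb'));im=cv2.imread('pics/w2.png')
def P(x):return tuple(int(v) for v in proj(w,B[:3,:3]@np.array(x)+B[:3,3],T).round())
def box(c,h,col):
    for i in range(3):
        for s1 in(-1,1):
            for s2 in(-1,1):
                d=np.array(c,float);d[(i+1)%3]+=s1*h[(i+1)%3];d[(i+2)%3]+=s2*h[(i+2)%3]
                e=d.copy();d[i]-=h[i];e[i]+=h[i];cv2.line(im,P(d),P(e),col,1)
box((0,-.024,.03),(.033,.024,.03),(0,255,0));box((0,.0915,.082),(.038,.007,.012),(255,255,0));box((-.0395,q[3],.008),(.006,.0675,.008),(255,0,255))
cv2.imwrite('pics/w2o.png',cv2.resize(im[30:190,130:360],(782,544),interpolation=3))
E
python3 fit.py
```

```text
[ 0.5483  0.0149 -0.131   0.0123]
bed w [ 1.4 -2.2]
fixed_half w [ 1.3 -1.2]
ledge w [ 1.1 -2.8]
cam_grip w [-2.1 -1. ]
bed w [ 2.1 -1.1]
fixed_half w [ 0.3 -1.1]
ledge w [0.4 0.1]
cam_grip w [-1.7  1.1]
bed w [0.3 2.3]
fixed_half w [3.2 0.8]
ledge w [-0.9 -2.8]
cam_grip w [-4.2  1.8]
bed f [ 0.1 -1.8]
fixed_half f [0.5 0.8]
ledge f [0.7 4.2]
cam_grip f [0.8 0.1]
bed f [ 1.8 -1.5]
fixed_half f [-0.4 -0.2]
ledge f [ 1.9 -3.7]
cam_grip f [ 1.  -2.2]
```

View pics/w2o.png

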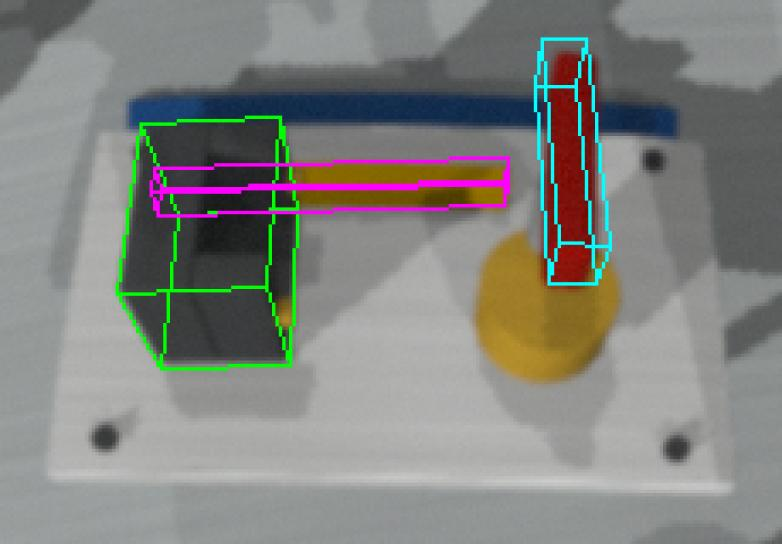

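Overlay: position is good, but the model's yaw looks about 2° off against the bed edges, ledge and bolt rows. I add the four bolts (an unknown rectangle on the bed) to the fit.

```bash
cat >> fit.py <<'E'
W=(w,T)
bol=[(w,T,(1,-1),(160.9,158.8)),(w,T,(1,1),(328.8,161.8)),(w,T,(-1,1),(322.1,77.1)),
(b,None,(1,1),(217.4,170.6)),(b,None,(1,-1),(272.9,179.1)),(b,None,(-1,1),(214.3,201.4)),(b,None,(-1,-1),(268,209.7)),
(a,None,(-1,1),(217.9,192.5)),(a,None,(1,1),(242.9,171.3)),(a,None,(1,-1),(271.3,205.8)),(a,None,(-1,-1),(245,229.2))]
def res2(q):
    B=bedT(q);r=[res(q)]
    for p,T_,s,uv in bol:
        X=[q[4]+s[0]*q[5],q[6]+s[1]*q[7],0]
        r.append(2*(proj(p,B[:3,:3]@X+B[:3,3],T_)-uv))
    return np.concatenate(r)
s=least_squares(res2,list(q[:4])+[0,.06,.02,.11],loss='soft_l1',f_scale=2)
q=s.x;print(q.round(4));r=res2(q).reshape(-1,2);print(r[-11:].round(1).tolist());print(r[:20].round(1).tolist());np.save('bed.npy',q)
B=bedT(q);im=cv2.imread('pics/w2.png')
box((0,-.024,.03),(.033,.024,.03),(0,255,0));box((0,.0915,.082),(.038,.007,.012),(255,255,0));box((-.0395,q[3],.008),(.006,.0675,.008),(255,0,255))
cv2.imwrite('pics/w2p.png',cv2.resize(im[30:190,130:360],(782,544),interpolation=3))
E
python3 fit.py | tail -3
```

```text
3.730e-02  1.029e-01]
[[-1.0, -0.3], [0.0, -0.8], [-0.9, -0.7], [0.2, -1.6], [0.3, -1.7], [-0.1, -1.3], [0.1, -1.6], [-1.1, -0.6], [-2.0, -1.1], [-0.4, -1.3], [-1.5, -1.6]]
[[1.3, -2.1], [1.1, -1.5], [0.9, -2.5], [-1.3, 0.6], [2.0, -1.1], [0.1, -1.5], [0.2, 0.4], [-0.9, 3.3], [0.2, 2.4], [3.0, 0.4], [-1.1, -2.5], [-3.4, 3.9], [-2.2, -1.4], [-0.0, 1.4], [-1.3, 1.9], [1.0, 1.0], [1.8, -1.9], [1.5, 0.6], [1.9, -4.7], [0.4, -3.4]]
```

View pics/w2p.png

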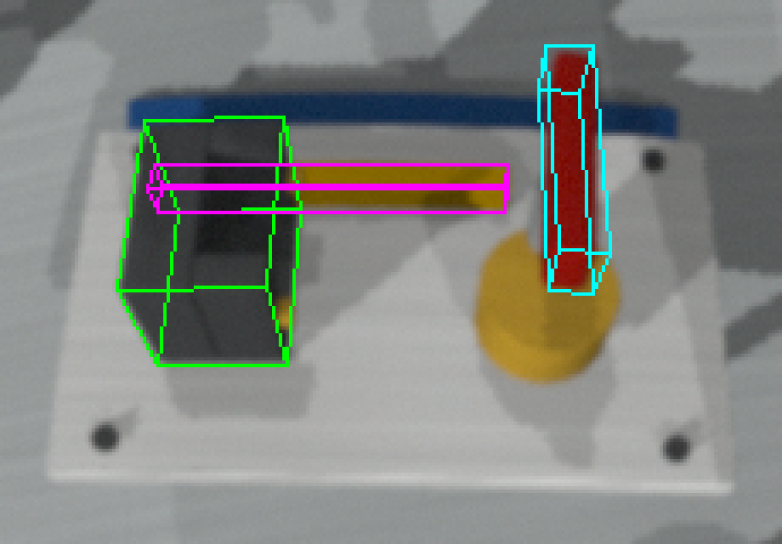

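Request:
carry_out(commands=[[[0.002, -0.0535, 0], 0, 0.5], [[0.002, -0.0535, 0], 0, 0.5], [[0.002, -0.0535, 0], 0, 0.5], [[0.002, -0.0535, 0], 0, 0.5], [[0.002, -0.0535, 0], 0, 0.5], [[0.002, -0.0535, 0], 0, 0.5], [[0.002, -0.0535, 0], 0, 0.5], [[0.002, -0.0535, 0], 0.14, 0.5], [[0.002, -0.0535, 0], 0.14, 0.5], [[0.002, -0.0535, 0], 0.14, 0.5], [[0, 0, 0], 0, 0.5], [[0, 0, 0], 0, 0.5]])

```text
time: 7.95
tool_pos: [0.4689, -0.3273, 0.3237]
tool_rot: [3.141, -0.0, 2.586]
contact_force: [-0.3, 0.2, 0.8]
opening: 0.046
grip_force: 0.0
```

```bash
python3 -c "
import numpy as np;np.set_printoptions(suppress=True);print(np.load('bed.npy').round(4))"; python3 look.py w4 half_centre half_face half
```

```text
[ 0.5483  0.0147 -0.1548  0.0114 -0.0004  0.062   0.0373  0.1029]
[ 0.4689 -0.3273  0.3237] [3.1410e+00 1.0000e-04 2.5874e+00]
half_centre [([321.6, 80.4], 0.82), ([248.7, 118.6], 0.77), ([239.8, 194.5], 0.77), ([225.6, 50.3], 0.7)]
half_face [([251.4, 200.0], 0.85), ([307.1, 79.3], 0.83), ([234.6, 118.8], 0.61), ([225.7, 27.8], 0.57)]
half [([251.9, 113.3], 0.98), ([239.3, 189.4], 0.68), ([224.5, 51.4], 0.59), ([318.8, 82.2], 0.57)]
```

View pics/w4.png

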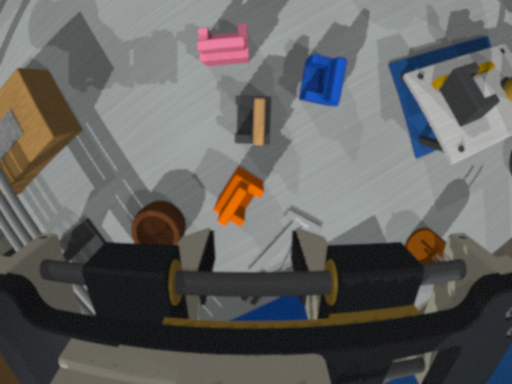

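The dark half with the wooden bar is at (253,120): bar at (259,121), cavity to the left, back to the right, and its axes almost parallel to the tool's. I take one more view, then fit its pose.

Request:
carry_out(commands=[[[0.01, 0.04, 0.02], 0, 0.5], [[0.01, 0.04, 0.02], 0, 0.5], [[0, 0, 0], 0, 0.5], [[0, 0, 0], 0, 0.5]])

```text
time: 8.65
tool_pos: [0.4944, -0.2489, 0.2843]
tool_rot: [-3.141, 0.001, 2.588]
contact_force: [0.1, 0.6, 0.0]
opening: 0.0459
grip_force: 0.0
```

```bash
python3 look.py w5 half_centre half_face half; cat > fith.py <<'E'
import pickle
from h import *
from scipy.optimize import least_squares
def seg(t,c):
    im=cv2.imread(f'pics/{t}.png');h=cv2.cvtColor(im,cv2.COLOR_BGR2HSV)
    m=cv2.inRange(h,(8,60,110),(22,180,255))
    n,l,st,ce=cv2.connectedComponentsWithStats(m)
    k=min((i for i in range(1,n) if st[i,4]>60),key=lambda i:np.hypot(*(ce[i]-c)))
    return l==k,st[k],ce[k]
V=[]
for t in('w4','w5'):
    T,w,D=pickle.load(open(t+'.pkl','rb'))
    c=np.array((259,121)) if t=='w4' else proj(w,(.425,-.295,.09),T)
    m,st,ce=seg(t,c);print(t,st,ce.round(1));ys,xs=np.nonzero(m)
    V.append((T,w,cv2.minAreaRect(np.c_[xs,ys].astype(np.float32)),m))
    print(V[-1][2])
def sil(q,T,w):
    r=R.from_euler('z',q[2]).as_matrix();o=np.array([q[0],q[1],0])
    pts=[proj(w,r@[sx*.03,.008+sy*.007,z]+o,T) for sx in(-1,1) for sy in(-1,1) for z in(.06,.096)]
    return cv2.convexHull(np.array(pts,np.float32)).reshape(-1,2)
def mom(poly):
    M=cv2.moments(poly);return np.array([M['m10'],M['m01']])/M['m00'],M
def res(q):
    r=[]
    for T,w,rc,m in V:
        P=sil(q,T,w);c,M=mom(P)
        mm=cv2.moments(m.astype(np.uint8),True);ci=np.array([mm['m10'],mm['m01']])/mm['m00']
        a=lambda M:.5*np.arctan2(2*M['mu11'],M['mu20']-M['mu02'])
        da=a(M)-a(mm);da=(da+np.pi/2)%np.pi-np.pi/2
        r+=list(c-ci)+[da*20]
    return r
s=least_squares(res,[.424,-.295,-.55],diff_step=1e-4)
print(s.x.round(4),np.round(s.fun,2))
np.save('half.npy',s.x);q=s.x
r=R.from_euler('z',q[2]).as_matrix()
d=.021
Xg=r@[d,.008,.084]+[q[0],q[1],0]   # grasp point
T=toolT();yaw=np.arctan2(T[1,0],T[0,0])
dy=(q[2]+np.pi-yaw+np.pi)%(2*np.pi)-np.pi
tgt=Xg-np.array([0,0,.002])
print('tgt',tgt.round(4),'turn',-dy,'shift',(T[:3,:3].T@(tgt-T[:3,3])).round(4),robot.observe()['qpos'].round(2))
E
python3 fith.py
```

```text
[ 0.4944 -0.2489  0.2843] [-3.1412e+00  1.5000e-03  2.5864e+00]
half_centre [([182.4, 217.3], 0.97), ([269.6, 88.0], 0.96), ([190.4, 134.9], 0.94), ([161.2, 61.8], 0.68)]
half_face [([252.6, 90.3], 0.92), ([162.0, 38.2], 0.86), ([176.4, 137.8], 0.81), ([196.8, 222.0], 0.64)]
half [([266.9, 91.3], 0.8), ([196.6, 128.7], 0.67), ([169.2, 62.2], 0.66), ([188.8, 209.1], 0.61)]
w4 [253  98  12  48 534] [258.5 121.5]
((258.5, 121.5), (47.0, 11.0), 90.0)
w5 [183 116  13  52 600] [188.9 141.6]
((189.0, 141.5), (51.0, 12.0), 90.0)
[ 0.4187 -0.2989 -0.5641] [-1.04  0.43 -0.39  1.02 -0.45  0.43]
tgt [ 0.4408 -0.3034  0.082 ] turn 0.007333914545350595 shift [ 0.0171 -0.0735  0.2022] [-0.61  0.37  1.37 -0.    1.4  -1.62]
```

Request:
carry_out(commands=[[[0.0085, -0.037, 0.02], 0.007, 0.5], [[0.0085, -0.0365, 0.03], 0, 0.5], [[0, 0, 0.04], 0, 0.5], [[0, 0, 0.04], 0, 0.5], [[0, 0, 0.03], 0, 0.5], [[0, 0, 0.02], 0, 0.5], [[0, 0, 0.01], 0, 0.5], [[0, 0, 0], 0, 0.5], [[0, 0, 0], 0, 0.5]])

```text
time: 9.98
tool_pos: [0.441, -0.3029, 0.0946]
tool_rot: [-3.141, 0.002, 2.579]
contact_force: [-0.3, 0.2, 0.2]
opening: 0.0462
grip_force: 0.0
```

```bash
python3 - <<'E'
from h import *
q=np.load('half.npy');T=toolT();r=R.from_euler('z',q[2]).as_matrix()
print((r.T@(T[:3,3]+[0,0,.002]-[q[0],q[1],0])).round(4),'want .021 .008 .084')
w=robot.read_camera('wrist');save(w,'w6.png');cv2.imwrite('pics/w6c.png',cv2.resize(w['pixels'][130:300,150:370,::-1],(770,595),interpolation=3))
E
```

```text
[0.021  0.0086 0.0966] want .021 .008 .084
```

View pics/w6c.png

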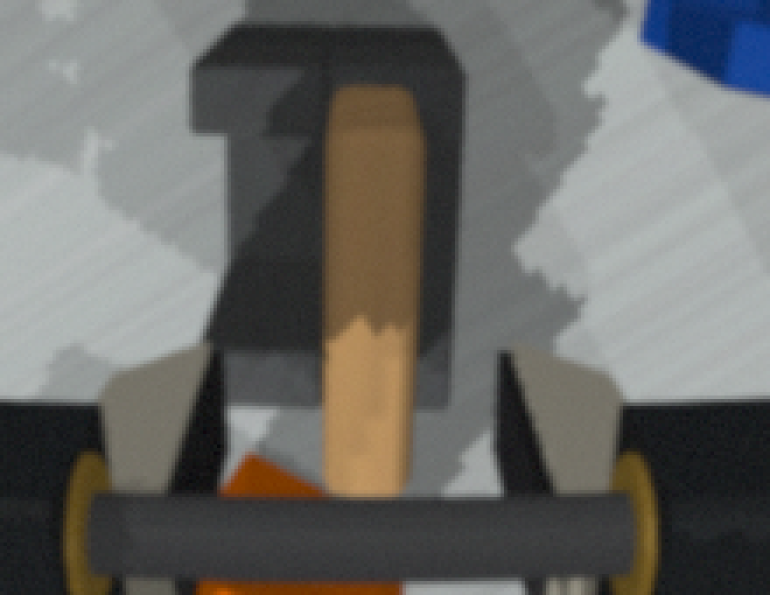

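The bar stands centred between the fingers at its far (uphill) end. I lower 12 mm and close softly, because the half has to pivot in the grip.

Request:
carry_out(commands=[[[0, 0.0005, 0.007], 0, 0.5], [[0, 0, 0.0055], 0, 0.5], [[0, 0, 0], 0, 0.5], [[0, 0, 0], 0, 0.1], [[0, 0, 0], 0, 0.1], [[0, 0, 0], 0, 0.1], [[0, 0, 0], 0, 0.1], [[0, 0, 0], 0, 0.1]], newtons=12)

```text
time: 11.02
tool_pos: [0.4409, -0.3019, 0.0812]
tool_rot: [3.141, 0.0, 2.579]
contact_force: [-0.2, 0.9, 0.5]
opening: 0.014
grip_force: 12.0
```

Request:
carry_out(commands=[[[0, 0, -0.005], 0, 0.1], [[0, 0, -0.01], 0, 0.1], [[0, 0, -0.01], 0, 0.1], [[0, 0, -0.01], 0, 0.1], [[0, 0, 0], 0, 0.1], [[0, 0, 0], 0, 0.1]])

```text
time: 11.78
tool_pos: [0.4407, -0.3018, 0.1161]
tool_rot: [3.141, -0.0, 2.579]
contact_force: [-0.3, 0.2, -3.2]
opening: 0.0141
grip_force: 12.0
```

```bash
cat > tilt.py <<'E'
# tilt of the held half about tool y, from the wood/dark silhouette in the side view: networks for half_centre + grasp point
from h import *
import sys
T=toolT();w=robot.read_camera('wrist');a=robot.read_camera('side');b=robot.read_camera('top')
s=robot.observe();print(T[:3,3].round(4),s['opening'],s['grip_force'],s['contact_force'].round(1))
g=T[:3,3]+T[:3,:3]@[0,0,-.002]
save(a,sys.argv[1]+'s.png');save(w,sys.argv[1]+'w.png')
def hc(th):  # half frame: x=-tool x, y=tool y, z=-tool z, pitched by th uphill
    Rh=T[:3,:3]@np.diag([-1,1,-1])@R.from_euler('y',-th).as_matrix()
    return g+Rh@(np.array([0,.008*0,.03])-np.array([.021,.008,.084])+[0,0,0])
for th in(0,10,20,30):
    X=hc(np.radians(th));print(th,X.round(3),'w',proj(w,X,T).round(1),'s',proj(a,X).round(1),'t',proj(b,X).round(1))
for n in('half_centre',):
    for p,l in((w,'w'),(a,'s'),(b,'t')):print(n,l,[(np.round(q['at'],1).tolist(),round(q['p'],2)) for q in robot.tip_of(p,n)])
E
python3 tilt.py t1
```

```text
[ 0.4407 -0.3018  0.1161] 0.013809867093099556 11.99563354253769 [ 0.5  0.4 -3.6]
0 [ 0.419 -0.297  0.064] w [241.5 193.8] s [279.8 287.2] t [336.7 226. ]
10 [ 0.427 -0.302  0.061] w [241.8 205.8] s [282.8 287.4] t [337.8 223.8]
20 [ 0.435 -0.308  0.06 ] w [242.  218.5] s [286.  287.2] t [339.1 221.6]
30 [ 0.444 -0.313  0.061] w [242.2 231.7] s [289.3 286.8] t [340.5 219.3]
half_centre w [([369.3, 109.3], 0.97), ([240.3, 190.3], 0.7), ([224.0, 298.2], 0.63), ([189.4, 45.3], 0.59)]
half_centre s [([259.3, 267.9], 0.97), ([243.7, 308.5], 0.74), ([283.7, 291.0], 0.59), ([315.3, 294.2], 0.56)]
half_centre t [([301.4, 226.4], 0.58), ([213.7, 138.9], 0.33)]
```

Request:
carry_out(commands=[[[0, 0, 0.006], 0, 0.1], [[0, 0, 0.006], 0, 0.1], [[0, 0, 0], 0, 0.1], [[0, 0, 0], 0, 0.1]], newtons=8)

```text
time: 12.58
tool_pos: [0.4409, -0.3019, 0.1041]
tool_rot: [3.141, -0.0, 2.579]
contact_force: [0.2, 0.3, -4.0]
opening: 0.014
grip_force: 8.0
```

```bash
python3 tilt.py t2
```

```text
[ 0.4409 -0.3019  0.1041] 0.01400310824297257 7.999652624130249 [-1.1  0.3 -3.6]
0 [ 0.419 -0.297  0.052] w [241.5 193.8] s [279.6 289.3] t [336.  226.1]
10 [ 0.427 -0.303  0.049] w [241.8 205.8] s [282.6 289.4] t [337.2 224. ]
20 [ 0.436 -0.308  0.048] w [242.  218.5] s [285.8 289.3] t [338.4 221.8]
30 [ 0.444 -0.313  0.049] w [242.2 231.7] s [289.  288.8] t [339.8 219.5]
half_centre w [([187.1, 45.1], 0.9), ([377.4, 109.5], 0.87), ([224.0, 307.8], 0.71), ([239.4, 191.0], 0.59)]
half_centre s [([246.5, 307.5], 0.96), ([317.6, 297.3], 0.86), ([278.0, 291.4], 0.77), ([254.9, 267.7], 0.71), ([248.5, 219.5], 0.48)]
half_centre t [([303.3, 226.3], 0.8)]
```

Request:
carry_out(commands=[[[0, 0, 0], 0, 0.1], [[0, 0, 0], 0, 0.1]], newtons=6)

```text
time: 13.12
tool_pos: [0.4409, -0.3019, 0.1042]
tool_rot: [3.141, -0.0, 2.579]
contact_force: [0.2, -0.4, -3.9]
opening: 0.0138
grip_force: 6.0
```

```bash
python3 tilt.py t3
```

```text
[ 0.4409 -0.3019  0.1042] 0.013949194595137443 5.9998152405023575 [ 0.1 -0.4 -4. ]
0 [ 0.419 -0.297  0.052] w [241.5 193.8] s [279.5 289.3] t [336.  226.2]
10 [ 0.427 -0.303  0.049] w [241.8 205.8] s [282.6 289.4] t [337.2 224. ]
20 [ 0.436 -0.308  0.048] w [242.  218.5] s [285.8 289.3] t [338.4 221.8]
30 [ 0.444 -0.313  0.049] w [242.2 231.7] s [289.  288.8] t [339.8 219.5]
half_centre w [([376.8, 112.0], 0.9), ([236.4, 191.5], 0.83), ([222.8, 306.3], 0.66), ([188.0, 44.6], 0.59)]
half_centre s [([281.1, 292.4], 0.67), ([238.0, 205.9], 0.67), ([256.2, 268.6], 0.61)]
half_centre t [([301.9, 226.5], 0.55)]
```

Request:
carry_out(commands=[[[0, 0, 0], 0, 0.1], [[0, 0, 0], 0, 0.1]], newtons=4.5)

```text
time: 13.68
tool_pos: [0.4409, -0.3019, 0.1042]
tool_rot: [3.142, 0.0, 2.579]
contact_force: [-0.1, 0.0, -4.1]
opening: 0.0141
grip_force: 4.5
```

```bash
python3 tilt.py t4 | grep -v ' t '
```

```text
[ 0.4409 -0.3019  0.1042] 0.013795488614541827 4.4997308403253555 [ 0.3  0.8 -3.5]
half_centre w [([377.8, 111.1], 0.68), ([186.8, 45.2], 0.62), ([238.4, 210.2], 0.58)]
half_centre s [([245.2, 307.2], 0.81), ([319.8, 296.3], 0.79), ([284.8, 290.0], 0.66), ([257.8, 265.8], 0.62)]
```

Request:
carry_out(commands=[[[0, 0, 0], 0, 0.1], [[0, 0, 0], 0, 0.1]], newtons=3.5)

```text
time: 14.22
tool_pos: [0.4409, -0.3019, 0.1042]
tool_rot: [3.142, -0.0, 2.579]
contact_force: [0.1, 0.3, -3.3]
opening: 0.0141
grip_force: 3.5
```

```bash
python3 tilt.py t5 | grep -v ' t '
```

```text
[ 0.4409 -0.3019  0.1042] 0.013972600214521505 3.4998760744929314 [ 0.6 -0.1 -4.9]
half_centre w [([375.4, 113.3], 0.9), ([184.8, 44.6], 0.7), ([240.3, 209.2], 0.68), ([223.1, 306.7], 0.57)]
half_centre s [([286.8, 289.9], 0.89), ([316.9, 296.0], 0.8), ([256.4, 267.8], 0.67), ([249.1, 309.1], 0.56)]
```

```bash
cat > bar.py <<'E'
from h import *
import sys
def bar_tilt(w,T,d=.021,zz=.084,verbose=1):
    h=cv2.cvtColor(w['pixels'],cv2.COLOR_RGB2HSV);m=cv2.inRange(h,(8,50,60),(22,190,255))
    m[:,:225]=0;m[:,290:]=0;m[300:]=0
    n,l,st,ce=cv2.connectedComponentsWithStats(m)
    k=1+np.argmax(st[1:,4]);top=st[k,1];
    g=T[:3,3]+T[:3,:3]@[0,0,-.002];out=[]
    for th in np.arange(-5,45,.5):
        Rh=T[:3,:3]@np.diag([-1,1,-1])@R.from_euler('y',-np.radians(th)).as_matrix()
        r=min(proj(w,g+Rh@(np.array([-.03,.008+sy*.007,z])-[d,.008,zz]),T)[1] for sy in(-1,1) for z in(.06,.096))
        out.append((abs(r-top),th))
    if verbose:print('bar',st[k].tolist(),'tilt',min(out))
if __name__=='__main__':
    bar_tilt(robot.read_camera('wrist'),toolT())
    for t in sys.argv[1:]:
        w=robot.read_camera('wrist');w['pixels']=cv2.imread(f'pics/{t}w.png')[:,:,::-1].copy();bar_tilt(w,toolT())
E
python3 bar.py t1 t3 t4 t5
```

```text
bar [238, 162, 30, 111, 3173] tilt (np.float64(0.06313428076717287), np.float64(6.5))
bar [237, 159, 32, 114, 3393] tilt (np.float64(0.03351974352352727), np.float64(1.0))
bar [237, 159, 32, 115, 3412] tilt (np.float64(0.033519459049415445), np.float64(1.0))
bar [238, 162, 30, 111, 3181] tilt (np.float64(0.06313265714652516), np.float64(6.5))
bar [238, 162, 30, 111, 3169] tilt (np.float64(0.06313268865298483), np.float64(6.5))
```

Request:
carry_out(commands=[[[0, 0, 0], 0, 0.1], [[0, 0, -0.004], 0, 0.1], [[0, 0, -0.004], 0, 0.1], [[0, 0, 0], 0, 0.1]], newtons=3)

```text
time: 15.28
tool_pos: [0.4411, -0.3021, 0.1127]
tool_rot: [-3.141, 0.001, 2.579]
contact_force: [0.3, -0.6, -3.5]
opening: 0.0139
grip_force: 3.0
```

```bash
python3 tilt.py t6; python3 bar.py;python3 - <<'E'
from h import *
w=robot.read_camera('wrist');T=toolT();g=T[:3,3]+T[:3,:3]@[0,0,-.002]
for n in('half','half_face'):print(n,[(np.round(q['at'],1).tolist(),round(q['p'],2)) for q in robot.tip_of(w,n)])
for th in(0,10,20,30):
    Rh=T[:3,:3]@np.diag([-1,1,-1])@R.from_euler('y',-np.radians(th)).as_matrix()
    f=lambda p:proj(w,g+Rh@(np.array(p)-[.021,.008,.084]),T).round(0).tolist()
    print(th,'half',f([0,0,0]),'face',f([0,-.024,.03]),'bar top/bot',f([-.03,.008,.096]),f([-.03,.008,.06]),'block near R top/bot',f([-.033,.024,.06]),f([-.033,.024,0]))
g=cv2.cvtColor(w['pixels'],cv2.COLOR_RGB2GRAY)
print(g[60:190:3,275].tolist())
E
```

```text
[ 0.4411 -0.3021  0.1127] 0.013789087094678461 2.9997964203357697 [ 0.1 -0.2 -4.9]
0 [ 0.419 -0.298  0.061] w [241.5 193.8] s [279.9 287.8] t [336.6 225.9]
10 [ 0.427 -0.303  0.058] w [241.8 205.8] s [282.9 288. ] t [337.7 223.8]
20 [ 0.436 -0.308  0.057] w [242.  218.5] s [286.1 287.8] t [339.  221.5]
30 [ 0.444 -0.314  0.057] w [242.2 231.7] s [289.4 287.4] t [340.4 219.3]
half_centre w [([222.4, 302.9], 0.91), ([237.3, 211.4], 0.74), ([372.6, 111.9], 0.58), ([189.5, 43.3], 0.58), ([242.3, 212.5], 0.17)]
half_centre s [([256.5, 270.1], 0.9), ([245.2, 306.9], 0.8), ([321.1, 295.4], 0.59), ([286.6, 291.8], 0.51)]
half_centre t [([305.0, 226.0], 0.7), ([180.1, 227.7], 0.54)]
bar [238, 161, 30, 112, 3103] tilt (np.float64(0.07642673064006544), np.float64(5.0))
half [([241.6, 209.9], 0.83), ([196.1, 51.9], 0.81)]
half_face [([208.3, 217.1], 0.91), ([245.7, 311.4], 0.69), ([345.8, 103.4], 0.61)]
0 half [243.0, 182.0] face [206.0, 194.0] bar top/bot [254.0, 174.0] [253.0, 159.0] block near R top/bot [282.0, 153.0] [275.0, 140.0]
10 half [243.0, 199.0] face [208.0, 206.0] bar top/bot [254.0, 167.0] [253.0, 164.0] block near R top/bot [281.0, 159.0] [273.0, 158.0]
20 half [243.0, 217.0] face [209.0, 218.0] bar top/bot [253.0, 163.0] [253.0, 172.0] block near R top/bot [279.0, 167.0] [273.0, 177.0]
30 half [243.0, 235.0] face [209.0, 231.0] bar top/bot [253.0, 163.0] [253.0, 181.0] block near R top/bot [278.0, 176.0] [272.0, 196.0]
[159, 134, 128, 121, 121, 120, 120, 114, 109, 108, 105, 106, 110, 110, 111, 111, 110, 108, 108, 109, 107, 109, 112, 110, 111, 111, 109, 107, 105, 108, 110, 108, 109, 107, 98, 51, 49, 52, 52, 52, 47, 47, 44, 44]
```

```bash
cat > goto.py <<'E'
# shift (tool axes, after turning to bed yaw) to bring the grasp point to bed coords (mm)
from h import *
import sys
q=np.load('bed.npy');q=np.array(q)
B=np.eye(4);B[:3,:3]=R.from_euler('ZY',[q[2],-np.pi/6]).as_matrix();B[:3,3]=[q[0],q[1],.085]
T=toolT();s=robot.observe()
yaw=np.arctan2(T[1,0],T[0,0]);dy=(q[2]+np.pi-yaw+np.pi)%(2*np.pi)-np.pi
g=T[:3,3]+T[:3,:3]@[0,0,-.002]
print('grasp in bed mm',((B[:3,:3].T@(g-B[:3,3]))*1000).round(1),'world',g.round(4),'turn',round(-dy,3),'F',s['contact_force'].round(1),'grip',round(s['grip_force'],1),round(s['opening'],4),'t',round(s['time'],2))
if len(sys.argv)>1:
    X=np.array([float(v) for v in sys.argv[1:4]])/1000
    W=B[:3,:3]@X+B[:3,3];d=W-g
    Rt=R.from_euler('xyz',[np.pi,0,q[2]+np.pi]).as_matrix()
    print('target',W.round(4),'shift now',(T[:3,:3].T@d).round(4),'shift turned',(Rt.T@d).round(4))
E
python3 goto.py 56 43 134
```

```text
grasp in bed mm [ -35.1 -329.4   53.9] world [ 0.4408 -0.3019  0.1141] turn -0.408 F [ 0.2  0.  -4.5] grip 3.0 0.014 t 15.78
target [0.5367 0.0601 0.229 ] shift now [ 0.1121  0.3573 -0.1149] shift turned [-0.0389  0.3724 -0.1149]
```

Request:
carry_out(commands=[[[0, 0, 0], 0, 0.1], [[0, 0, -0.01], 0, 0.1], [[0, 0, -0.02], 0, 0.1], [[0, 0, -0.03], 0, 0.1], [[0, 0, -0.03], 0, 0.1], [[0, 0, -0.03], 0, 0.1], [[0, 0, -0.03], -0.034, 0.1], [[0, 0, -0.02], -0.068, 0.1], [[0, 0, -0.01], -0.102, 0.1], [[0, 0, 0], -0.102, 0.1], [[0, 0, 0], -0.068, 0.1], [[0, 0, 0], -0.034, 0.1], [[0, 0, 0], 0, 0.1]], newtons=8)

```text
time: 17.4
tool_pos: [0.4408, -0.3018, 0.2925]
tool_rot: [-3.142, 0.0, 2.986]
contact_force: [-0.4, 0.6, -3.5]
opening: 0.0137
grip_force: 8.0
```

Request:
carry_out(commands=[[[-0.002, 0.015, 0], 0, 0.1], [[-0.003, 0.03, 0], 0, 0.1], [[-0.004, 0.04, 0], 0, 0.1], [[-0.004, 0.04, 0], 0, 0.1], [[-0.004, 0.04, 0], 0, 0.1], [[-0.004, 0.04, 0], 0, 0.1], [[-0.004, 0.04, 0], 0, 0.1], [[-0.004, 0.04, 0], 0, 0.1], [[-0.004, 0.04, 0], 0, 0.1], [[-0.003, 0.03, 0], 0, 0.1], [[-0.002, 0.015, 0], 0, 0.1], [[0, 0, 0], 0, 0.1], [[0, 0, 0], 0, 0.1]])

```text
time: 19.02
tool_pos: [0.5352, 0.057, 0.2922]
tool_rot: [-3.141, -0.0, 2.986]
contact_force: [0.6, -0.2, -3.9]
opening: 0.014
grip_force: 8.0
```

```bash
python3 goto.py 56 43 104; python3 tilt.py t7
```

```text
grasp in bed mm [ 87.7  39.7 190.9] world [0.5352 0.057  0.2942] turn -0.001 F [ 0.6 -0.2 -3.9] grip 8.0 0.014 t 19.02
target [0.5515 0.0577 0.2031] shift now [-0.016   0.0033  0.0911] shift turned [-0.016   0.0033  0.0911]
[0.5352 0.057  0.2922] 0.0140751778668764 7.999821603298187 [-0.4  0.  -4.1]
0 [0.513 0.052 0.24 ] w [241.3 194. ] s [233.4 171. ] t [241.9 194.5]
10 [0.523 0.051 0.237] w [241.6 206. ] s [235.9 170.7] t [242.4 191.7]
20 [0.533 0.049 0.236] w [241.8 218.7] s [238.6 169.9] t [242.9 188.8]
30 [0.543 0.048 0.237] w [242.  231.9] s [241.2 168.8] t [243.3 185.9]
half_centre w [([31.4, 64.2], 0.74), ([14.5, 189.7], 0.68), ([238.7, 214.0], 0.65)]
half_centre s [([245.6, 308.2], 0.75), ([254.4, 267.5], 0.74), ([316.4, 295.7], 0.66), ([239.5, 172.3], 0.65), ([239.5, 204.7], 0.63), ([248.6, 207.4], 0.37)]
half_centre t [([355.2, 204.5], 0.55), ([328.9, 257.2], 0.52), ([242.6, 194.0], 0.45)]
```

Request:
carry_out(commands=[[[-0.008, 0.0016, 0.01], 0, 0.1], [[-0.008, 0.0017, 0.02], 0, 0.1], [[0, 0, 0.02], 0, 0.1], [[0, 0, 0.02], 0, 0.1], [[0, 0, 0.014], 0, 0.1], [[0, 0, 0.007], 0, 0.1], [[0, 0, 0], 0, 0.1], [[0, 0, 0], 0, 0.1]])

```text
time: 20.32
tool_pos: [0.5522, 0.0586, 0.2019]
tool_rot: [3.141, 0.001, 2.987]
contact_force: [0.3, -0.4, -3.5]
opening: 0.0136
grip_force: 8.0
```

```bash
python3 goto.py 56 43 90; python3 - <<'E'
from h import *
w=robot.read_camera('wrist');save(w,'w8.png');cv2.imwrite('pics/w8c.png',cv2.resize(w['pixels'][90:290,130:390,::-1],(780,600),interpolation=3))
E
```

```text
grasp in bed mm [ 56.9  44.  104.4] world [0.5522 0.0586 0.2039] turn -0.0 F [ 0.3 -0.4 -3.5] grip 8.0 0.0136 t 20.32
target [0.5584 0.0567 0.1909] shift now [-0.0064 -0.001   0.013 ] shift turned [-0.0064 -0.001   0.013 ]
```

View pics/w8c.png

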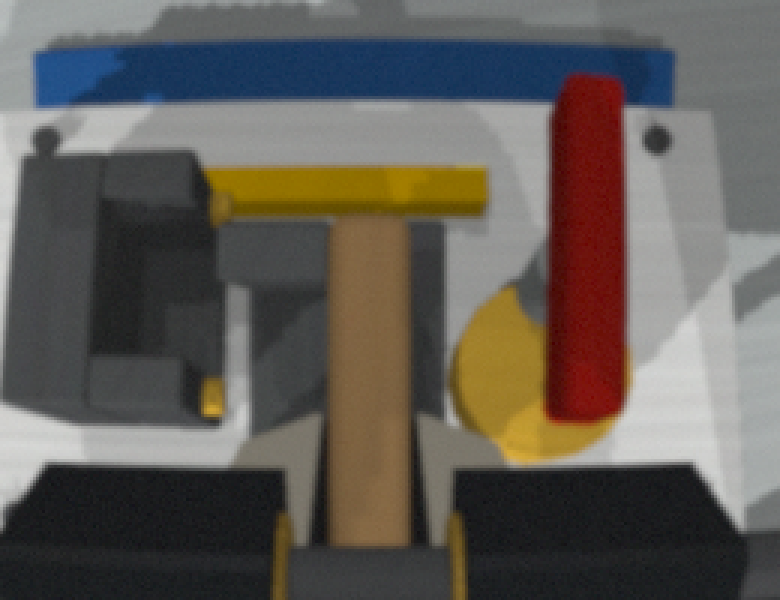

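The held half hangs parallel to the ledge, between the pins (near (215,205) and (212,398) in the crop) and the brass cam (edge near 452). I lower it along the bed normal.

Request:
carry_out(commands=[[[-0.002, -0.001, 0.004], 0, 0.1], [[-0.0024, -0.001, 0.005], 0, 0.1], [[-0.002, 0, 0.004], 0, 0.1], [[0, 0, 0], 0, 0.1], [[0, 0, 0], 0, 0.1]], newtons=5)

```text
time: 21.0
tool_pos: [0.5578, 0.0557, 0.1882]
tool_rot: [3.141, -0.0, 2.987]
contact_force: [-0.2, -0.6, -4.7]
opening: 0.0139
grip_force: 5.0
```

Request:
carry_out(commands=[[[-0.0005, 0, 0.0009], 0, 0.1], [[-0.0005, 0, 0.0009], 0, 0.1], [[0, 0, 0], 0, 0.1]], newtons=3.5)

```text
time: 21.38
tool_pos: [0.5588, 0.0555, 0.1864]
tool_rot: [3.142, -0.0, 2.987]
contact_force: [0.1, 0.2, -3.3]
opening: 0.014
grip_force: 3.5
```

```bash
python3 goto.py 56 42 84
```

```text
grasp in bed mm [55.2 41.9 87.5] world [0.5588 0.0555 0.1884] turn 0.0 F [ 0.1  0.2 -3.3] grip 3.5 0.014 t 21.38
target [0.5612 0.0552 0.1857] shift now [-0.0025  0.0001  0.0027] shift turned [-0.0025  0.0001  0.0027]
```

Request:
carry_out(commands=[[[-0.0005, 0, 0.0009], 0, 0.1], [[-0.0005, 0, 0.0009], 0, 0.1], [[0, 0, 0], 0, 0.1]], newtons=3.5)

```text
time: 21.75
tool_pos: [0.5596, 0.0555, 0.1851]
tool_rot: [3.141, -0.0, 2.987]
contact_force: [-4.9, 1.2, 3.4]
opening: 0.0141
grip_force: 3.5
```

Request:
carry_out(commands=[[[-0.0005, 0, 0.0009], 0, 0.1], [[-0.0005, 0, 0.0009], 0, 0.1], [[0, 0, 0], 0, 0.1]])

```text
time: 22.12
tool_pos: [0.5607, 0.0553, 0.1828]
tool_rot: [3.141, -0.0, 2.987]
contact_force: [-2.9, 1.0, 2.4]
opening: 0.0139
grip_force: 3.5
```

```bash
python3 goto.py 56 42 84
```

```text
grasp in bed mm [55.1 42.  83.4] world [0.5607 0.0553 0.1848] turn 0.0 F [-2.9  1.   2.4] grip 3.5 0.0139 t 22.12
target [0.5612 0.0552 0.1857] shift now [-0.0005  0.     -0.001 ] shift turned [-0.0005  0.     -0.001 ]
```

Contact at the expected height. Now I drag gently downhill so that bed friction turns it flat.

Request:
carry_out(commands=[[[0.0026, 0, 0.0015], 0, 0.1], [[0.0026, 0, 0.0015], 0, 0.1], [[0.0026, 0, 0.0015], 0, 0.1], [[0.0026, 0, 0.0015], 0, 0.1], [[0, 0, 0], 0, 0.1]], newtons=3)

```text
time: 22.75
tool_pos: [0.5502, 0.0567, 0.1764]
tool_rot: [-3.141, -0.001, 2.987]
contact_force: [-0.1, 0.4, -3.8]
opening: 0.0142
grip_force: 3.0
```

```bash
python3 goto.py; cat > tb.py <<'E'
from h import *
T=toolT();w=robot.read_camera('wrist');g=T[:3,3]+T[:3,:3]@[0,0,-.002]
gr=cv2.cvtColor(w['pixels'],cv2.COLOR_RGB2GRAY)
# first dark row in the column of the back strip of the block, searched upwards from the bar region
for c in(270,274):
    col=gr[100:205,c].astype(int);print(c,[100+i for i in range(2,103) if (col[i-2]-col[i+2])>25][:12])
    print(col[40:105:3].tolist())
for n in('half','half_centre','half_face'):print(n,[(np.round(q['at'],1).tolist(),round(q['p'],2)) for q in robot.tip_of(w,n)[:4]])
for th in(10,20,25,30):
    Rh=T[:3,:3]@np.diag([-1,1,-1])@R.from_euler('y',-np.radians(th)).as_matrix()
    f=lambda p:proj(w,g+Rh@(np.array(p)-[.021,.008,.084]),T).round(0).tolist()
    print(th,'half',f([0,0,0]),'c',f([0,0,.03]),'face',f([0,-.024,.03]),'block near R top/bot',f([-.033,.024,.06]),f([-.033,.024,0]))
E
python3 tb.py
```

```text
grasp in bed mm [42.7 41.7 83.2] world [0.5502 0.0567 0.1784] turn -0.0 F [-0.1  0.4 -3.8] grip 3.0 0.0142 t 22.75
270 [103, 104, 105, 106, 151, 152, 163, 164, 165, 166, 167]
[155, 153, 155, 157, 136, 128, 128, 124, 112, 64, 57, 56, 55, 59, 59, 57, 56, 53, 51, 54, 51, 50]
274 [103, 104, 105, 106, 151, 152, 164, 165, 166, 167]
[153, 154, 155, 155, 135, 125, 121, 112, 105, 64, 57, 59, 59, 61, 57, 65, 64, 65, 64, 63, 66, 67]
half [([242.8, 224.1], 0.89), ([48.0, 109.7], 0.86)]
half_centre [([33.2, 113.5], 0.8), ([235.0, 221.4], 0.79)]
half_face [([209.8, 221.4], 0.59)]
10 half [243.0, 199.0] c [242.0, 206.0] face [208.0, 206.0] block near R top/bot [280.0, 159.0] [273.0, 158.0]
20 half [243.0, 217.0] c [242.0, 219.0] face [208.0, 219.0] block near R top/bot [279.0, 167.0] [273.0, 177.0]
25 half [243.0, 226.0] c [242.0, 225.0] face [209.0, 225.0] block near R top/bot [278.0, 172.0] [272.0, 186.0]
30 half [243.0, 235.0] c [242.0, 232.0] face [209.0, 232.0] block near R top/bot [278.0, 177.0] [272.0, 196.0]
```

Request:
carry_out(commands=[[[0.0023, 0, 0.002], 0, 0.1], [[0.0023, 0, 0.002], 0, 0.1], [[0.0024, 0, 0.0017], 0, 0.1], [[0.0026, 0, 0.0015], 0, 0.1], [[0, 0, 0], 0, 0.1]])

```text
time: 23.58
tool_pos: [0.5406, 0.0584, 0.1696]
tool_rot: [3.141, -0.001, 2.987]
contact_force: [-2.0, -0.1, 4.5]
opening: 0.0142
grip_force: 3.0
```

```bash
python3 goto.py; python3 tb.py|grep -v '\[1[0-9][0-9], 1\|^[1-3]0\|^25'
```

```text
grasp in bed mm [30.9 42.  82.2] world [0.5406 0.0584 0.1716] turn 0.0 F [-2.  -0.1  4.5] grip 3.0 0.0142 t 23.57
half [([43.6, 120.0], 0.94), ([243.3, 225.9], 0.75)]
half_centre [([240.3, 222.4], 0.77), ([484.2, 205.8], 0.71), ([30.8, 124.2], 0.7)]
half_face [([20.1, 113.8], 0.92), ([209.9, 224.5], 0.74)]
```

Request:
carry_out(commands=[[[0.0026, 0, 0.0015], 0, 0.1], [[0.0017, 0, 0.001], 0, 0.1], [[0, 0, 0], 0, 0.1]])

```text
time: 24.15
tool_pos: [0.5367, 0.0588, 0.1669]
tool_rot: [-3.142, 0.0, 2.987]
contact_force: [1.1, -0.8, 2.3]
opening: 0.0144
grip_force: 3.0
```

```bash
python3 goto.py; python3 tb.py|grep -v '^[1-3]0'
```

```text
grasp in bed mm [26.2 41.8 81.8] world [0.5367 0.0588 0.1689] turn -0.0 F [ 1.1 -0.8  2.3] grip 3.0 0.0144 t 24.15
270 [110, 116, 117, 118, 119, 166, 167, 168, 169, 170]
[53, 100, 164, 152, 155, 149, 152, 154, 154, 139, 59, 56, 58, 55, 57, 54, 54, 49, 52, 50, 48, 47]
274 [109, 110, 116, 117, 118, 119, 166, 167, 168, 169, 170]
[55, 98, 153, 152, 154, 149, 152, 153, 154, 141, 58, 57, 57, 57, 57, 57, 61, 65, 62, 62, 61, 60]
half [([46.8, 120.9], 0.76), ([242.7, 228.3], 0.57)]
half_centre [([31.0, 125.7], 0.79), ([238.2, 222.3], 0.72)]
half_face [([18.1, 118.6], 0.9), ([206.3, 225.2], 0.76), ([215.3, 184.8], 0.31)]
25 half [243.0, 226.0] c [242.0, 225.0] face [209.0, 225.0] block near R top/bot [278.0, 172.0] [272.0, 186.0]
```

Request:
carry_out(commands=[[[0.0017, 0, 0.001], 0, 0.1], [[0.0017, 0, 0.001], 0, 0.1], [[0, 0, 0], 0, 0.1]])

```text
time: 24.72
tool_pos: [0.534, 0.0593, 0.1656]
tool_rot: [3.141, 0.002, 2.987]
contact_force: [2.2, -1.5, 5.8]
opening: 0.0135
grip_force: 4.3
```

```bash
python3 goto.py; python3 tb.py|grep -v '^[1-3]0'
```

```text
grasp in bed mm [23.1 41.9 82.1] world [0.534  0.0593 0.1676] turn 0.0 F [ 2.2 -1.5  5.8] grip 4.3 0.0135 t 24.73
270 [119, 120, 121, 122, 170, 171, 172, 173, 174]
[53, 52, 95, 161, 154, 151, 150, 150, 152, 152, 147, 64, 54, 56, 57, 57, 62, 58, 57, 52, 52, 49]
274 [119, 120, 121, 122, 170, 171, 172, 173, 174]
[49, 50, 91, 152, 150, 154, 150, 152, 151, 152, 149, 67, 54, 56, 58, 60, 64, 64, 65, 64, 63, 59]
half [([244.6, 231.7], 0.9), ([44.9, 128.2], 0.75)]
half_centre [([239.5, 226.8], 0.92), ([27.4, 128.1], 0.68)]
half_face [([207.9, 229.3], 0.62), ([215.6, 188.7], 0.6), ([17.0, 120.1], 0.55)]
25 half [243.0, 226.0] c [242.0, 225.0] face [209.0, 225.0] block near R top/bot [278.0, 172.0] [272.0, 186.0]
```

Request:
carry_out(commands=[[[0.0017, 0, 0.001], 0, 0.1], [[0.0009, 0, 0.0005], 0, 0.1], [[0, 0, 0], 0, 0.1]])

```text
time: 25.3
tool_pos: [0.532, 0.0596, 0.1647]
tool_rot: [3.141, 0.004, 2.987]
contact_force: [2.7, -1.8, 8.8]
opening: 0.0141
grip_force: 5.3
```

```bash
python3 goto.py; python3 tb.py|grep -v '^[1-3]0'
```

```text
grasp in bed mm [20.8 41.9 82.3] world [0.5319 0.0596 0.1667] turn 0.0 F [ 2.7 -1.8  8.8] grip 5.3 0.0141 t 25.3
270 [121, 122, 123, 124, 172, 173, 174, 175, 176, 177]
[52, 54, 52, 120, 159, 152, 150, 146, 150, 153, 152, 148, 60, 55, 56, 59, 58, 56, 54, 54, 55, 48]
274 [121, 122, 123, 124, 172, 173, 174, 175, 176, 177]
[50, 51, 49, 117, 152, 152, 150, 147, 149, 153, 150, 145, 59, 56, 57, 61, 60, 64, 63, 62, 63, 61]
half [([45.9, 125.0], 0.83), ([241.5, 234.7], 0.66)]
half_centre [([239.4, 229.6], 0.86), ([29.5, 129.4], 0.64)]
half_face [([204.1, 231.0], 0.96), ([17.5, 119.9], 0.76), ([168.8, 232.9], 0.37)]
25 half [243.0, 226.0] c [242.0, 225.0] face [209.0, 225.0] block near R top/bot [278.0, 172.0] [272.0, 186.0]
```

Request:
carry_out(commands=[[[0.0005, 0, -0.0009], 0, 0.1], [[0.0005, 0, -0.0009], 0, 0.1], [[0.0009, 0, 0.0005], 0, 0.1], [[0, 0, 0], 0, 0.1]])

```text
time: 26.0
tool_pos: [0.5291, 0.0601, 0.1651]
tool_rot: [3.141, 0.001, 2.987]
contact_force: [2.3, -2.8, 4.7]
opening: 0.0142
grip_force: 4.2
```

```bash
python3 goto.py; python3 tb.py|grep -v '^25'
```

```text
grasp in bed mm [18.5 41.9 84.1] world [0.5291 0.0601 0.1671] turn 0.0 F [ 2.3 -2.8  4.7] grip 4.2 0.0142 t 26.0
270 [117, 124, 125, 126, 127, 174, 175, 176, 177, 178, 179]
[53, 49, 49, 48, 101, 157, 151, 150, 147, 148, 149, 152, 126, 58, 59, 59, 60, 56, 55, 49, 47, 51]
274 [117, 124, 125, 126, 127, 174, 175, 176, 177, 178, 179]
[51, 51, 54, 52, 97, 152, 151, 150, 147, 146, 150, 151, 125, 55, 60, 62, 61, 62, 61, 62, 63, 60]
half [([44.8, 127.9], 0.8), ([242.1, 236.4], 0.65)]
half_centre [([29.3, 135.2], 0.66)]
half_face [([208.3, 234.0], 0.82), ([19.9, 124.2], 0.6), ([243.5, 238.4], 0.22)]
10 half [243.0, 199.0] c [242.0, 206.0] face [208.0, 206.0] block near R top/bot [280.0, 159.0] [273.0, 158.0]
20 half [243.0, 217.0] c [242.0, 219.0] face [208.0, 219.0] block near R top/bot [279.0, 167.0] [273.0, 177.0]
30 half [243.0, 235.0] c [242.0, 232.0] face [209.0, 232.0] block near R top/bot [278.0, 177.0] [272.0, 196.0]
```

Request:
carry_out(commands=[[[0, 0, 0], 0, 0.15], [[0, 0, 0], 0, 0.155], [[0, 0, 0], 0, 0.17], [[0, 0, 0], 0, 0.2], [[0, 0, 0], 0, 0.25], [[0, 0, 0], 0, 0.27], [[0, 0, 0], 0, 0.27]])

```text
time: 27.08
tool_pos: [0.5289, 0.0602, 0.1649]
tool_rot: [3.141, -0.0, 2.987]
contact_force: [0.5, 0.0, 0.5]
opening: 0.0246
grip_force: 0.0
```

```bash
python3 goto.py; python3 tb.py|grep -v '^25'
```

```text
grasp in bed mm [18.3 41.9 84. ] world [0.5289 0.0602 0.1669] turn 0.0 F [0.5 0.  0.5] grip 0.0 0.0246 t 27.07
270 [125, 126, 127, 179, 180, 181, 182, 183]
[48, 50, 53, 50, 87, 157, 151, 150, 148, 150, 150, 152, 153, 147, 69, 54, 58, 54, 57, 54, 55, 54]
274 [117, 124, 125, 126, 127, 179, 180, 181, 182, 183]
[54, 51, 53, 52, 83, 150, 149, 151, 148, 150, 150, 151, 155, 147, 72, 61, 59, 58, 57, 61, 53, 58]
half [([43.0, 132.0], 0.91), ([240.8, 238.1], 0.56), ([173.5, 236.7], 0.28)]
half_centre [([238.9, 232.4], 0.88), ([28.6, 132.5], 0.78)]
half_face [([207.1, 238.5], 0.96), ([17.4, 125.3], 0.95)]
10 half [243.0, 199.0] c [242.0, 206.0] face [208.0, 206.0] block near R top/bot [280.0, 159.0] [273.0, 158.0]
20 half [243.0, 217.0] c [242.0, 219.0] face [208.0, 219.0] block near R top/bot [279.0, 167.0] [273.0, 177.0]
30 half [243.0, 235.0] c [242.0, 232.0] face [209.0, 232.0] block near R top/bot [278.0, 177.0] [272.0, 196.0]
```

Request:
carry_out(commands=[[[0, 0, -0.01], 0, 0.27], [[0, 0, -0.02], 0, 0.27], [[0, 0, -0.03], 0, 0.27], [[0, 0, -0.03], 0, 0.27], [[0, 0, -0.01], 0, 0.27], [[-0.02, 0.03, 0], 0, 0.3], [[-0.02, 0.03, 0], 0, 0.3], [[0, 0, 0], 0, 0.3], [[0, 0, 0], 0, 0.3]])

```text
time: 28.4
tool_pos: [0.5771, 0.113, 0.2642]
tool_rot: [-3.141, -0.002, 2.987]
contact_force: [-0.3, -0.4, 0.1]
opening: 0.0272
grip_force: 0.0
```

```bash
python3 goto.py; cat > chk.py <<'E'
from h import *
q=np.load('bed.npy');B=np.eye(4);B[:3,:3]=R.from_euler('ZY',[q[2],-np.pi/6]).as_matrix();B[:3,3]=[q[0],q[1],.085]
T=toolT();w=robot.read_camera('wrist');b=robot.read_camera('top')
f=lambda p,t=T,c=w:proj(c,B[:3,:3]@np.array(p)+B[:3,3],t).round(1).tolist()
print('model hc',f([0,.034,.03]),'face',f([0,.01,.03]),'half',f([0,.034,0]),'cam',f([0,.0915,.082]),'fix',f([0,-.024,0]),'ledge',f([-.0335,q[3],.016]))
for n in('half_centre','half_face','half','cam_grip','fixed_half','ledge','bed'):print(n,[(np.round(x['at'],1).tolist(),round(x['p'],2)) for x in robot.tip_of(w,n)[:4]])
h=cv2.cvtColor(w['pixels'],cv2.COLOR_RGB2HSV)
m=cv2.inRange(h,(0,150,60),(6,255,255))|cv2.inRange(h,(172,150,60),(180,255,255))
n,l,st,ce=cv2.connectedComponentsWithStats(m);k=1+np.argmax(st[1:,4]);ys,xs=np.nonzero(l==k)
print('red',st[k].tolist(),ce[k].round(1),cv2.minAreaRect(np.c_[xs,ys].astype(np.float32)))
print('model bar ends top',[f([sx*.038,.0915+sy*.007,z]) for sx in(-1,1) for sy in(-1,1) for z in(.094,)])
m=cv2.inRange(h,(8,50,60),(22,170,255));c=np.array(f([0,.042,.096]))
n,l,st,ce=cv2.connectedComponentsWithStats(m);k=min((i for i in range(1,n) if st[i,4]>100),key=lambda i:np.hypot(*(ce[i]-c)))
print('wood',st[k].tolist(),ce[k].round(1),'model',[f([sx*.03,.042+sy*.007,.096]) for sx in(-1,1) for sy in(-1,1)])
save(w,'chk%d.png'%w['shot'])
E
python3 chk.py
```

```text
grasp in bed mm [102.1 101.5 150.3] world [0.5771 0.113  0.2662] turn 0.0 F [-0.3 -0.4  0.1] grip 0.0 0.0272 t 28.4
model hc [186.6, 157.2] face [164.3, 157.7] half [192.3, 166.1] cam [241.1, 135.8] fix [143.7, 167.0] ledge [171.7, 133.4]
half_centre [([182.9, 155.5], 0.84), ([44.1, 98.7], 0.62)]
half_face [([32.6, 97.0], 0.92), ([163.3, 159.1], 0.89)]
half [([9.9, 55.9], 0.78), ([50.7, 100.4], 0.66), ([190.2, 162.5], 0.64)]
cam_grip [([243.3, 129.0], 0.87)]
fixed_half [([143.7, 167.8], 0.64)]
ledge [([171.7, 130.4], 0.81)]
bed [([163.3, 168.4], 0.6)]
red [230, 93, 22, 89, 1393] [240.4 136.9] ((240.26553344726562, 136.8137969970703), (16.44300651550293, 88.77562713623047), 4.763641834259033)
model bar ends top [[233.0, 90.0], [249.5, 89.8], [230.7, 175.5], [249.1, 175.4]]
wood [169, 100, 29, 78, 1784] [183.1 139.4] model [[174.8, 98.7], [190.7, 97.9], [167.9, 165.4], [185.1, 165.1]]
```

```bash
python3 goto.py 5 91.5 139
```

```text
grasp in bed mm [103.  101.7 150.8] world [0.5777 0.113  0.2671] turn -0.0 F [-0.7  0.1  0.1] grip 0.0 0.0275 t 28.85
target [0.498  0.1152 0.2079] shift now [ 0.079  -0.0102  0.0592] shift turned [ 0.079  -0.0102  0.0592]
```

Request:
carry_out(commands=[[[0.02, -0.0025, 0], 0, 0.33], [[0.03, -0.0035, 0.005], 0, 0.33], [[0.029, -0.0042, 0.015], 0, 0.33], [[0, 0, 0.02], 0, 0.33], [[0, 0, 0.019], 0, 0.33], [[0, 0, 0], 0, 0.33], [[0, 0, 0], 0, 0.33]], newtons=60)

```text
time: 29.72
tool_pos: [0.4985, 0.1154, 0.2067]
tool_rot: [3.141, 0.001, 2.987]
contact_force: [0.1, -0.4, 0.7]
opening: 0.0304
grip_force: 0.0
```

```bash
python3 goto.py -25 91.5 87; python3 - <<'E'
from h import *
w=robot.read_camera('wrist');T=toolT()
h=cv2.cvtColor(w['pixels'],cv2.COLOR_RGB2HSV)
m=cv2.inRange(h,(0,150,50),(6,255,255))|cv2.inRange(h,(172,150,50),(180,255,255))
n,l,st,ce=cv2.connectedComponentsWithStats(m)
print([(s.tolist(),c.round(0).tolist()) for s,c in zip(st[1:],ce[1:]) if s[4]>50],'pad mid',proj(w,T[:3,3]+[0,0,-.0],T).round(0), 'bar under',proj(w,T[:3,3]-[0,0,.06],T).round(0))
E
```

```text
grasp in bed mm [  5.8  91.8 139.5] world [0.4985 0.1154 0.2087] turn 0.0 F [ 0.1 -0.4  0.7] grip 0.0 0.0304 t 29.73
target [0.4981 0.1152 0.1478] shift now [ 0.0005 -0.0003  0.0608] shift turned [ 0.0004 -0.0003  0.0608]
[([243, 201, 21, 72, 1239], [253.0, 237.0]), ([240, 296, 19, 10, 155], [249.0, 300.0])] pad mid [253. 260.] bar under [253. 218.]
```

Request:
carry_out(commands=[[[0, 0, 0.015], 0, 0.33], [[0, 0, 0.02], 0, 0.33], [[0, 0, 0.015], 0, 0.33], [[0, 0, 0.01], 0, 0.33], [[0, 0, 0], 0, 0.33], [[0, 0, 0], 0, 0.33]])

```text
time: 30.52
tool_pos: [0.4985, 0.1154, 0.1464]
tool_rot: [3.141, 0.001, 2.987]
contact_force: [-0.1, -0.5, 0.2]
opening: 0.03
grip_force: 0.0
```

```bash
python3 goto.py; python3 - <<'E'
# arc: tool shifts per 0.1 rad step of cam angle, in tool axes before each row's turn
from h import *
q=np.load('bed.npy');B=R.from_euler('ZY',[q[2],-np.pi/6]).as_matrix()
r=.028
P=lambda t:B@np.array([-r*np.cos(t),r*np.sin(t),0])
A=lambda t:np.arctan2(np.sin(t),np.cos(t)*np.cos(np.pi/6))
for i in range(17):
    t0,t1=.1*i,.1*(i+1);Rt=R.from_euler('xyz',[np.pi,0,q[2]+np.pi-A(t0)]).as_matrix()
    print(((Rt.T@(P(t1)-P(t0)))*1000).round(1).tolist(),round(A(t1)-A(t0),3))
E
```

```text
grasp in bed mm [-24.4  91.8  87.3] world [0.4985 0.1154 0.1484] turn 0.0 F [-0.1 -0.5  0.2] grip 0.0 0.03 t 30.52
[-0.1, 2.8, -0.1] 0.115
[-0.0, 2.8, -0.2] 0.115
[0.0, 2.8, -0.3] 0.113
[0.1, 2.8, -0.5] 0.111
[0.2, 2.7, -0.6] 0.109
[0.2, 2.7, -0.7] 0.106
[0.2, 2.7, -0.8] 0.103
[0.2, 2.6, -1.0] 0.1
[0.2, 2.6, -1.1] 0.097
[0.2, 2.5, -1.1] 0.095
[0.2, 2.5, -1.2] 0.092
[0.2, 2.5, -1.3] 0.09
[0.1, 2.5, -1.3] 0.089
[0.0, 2.4, -1.4] 0.088
[-0.0, 2.4, -1.4] 0.087
[-0.1, 2.4, -1.4] 0.087
[-0.2, 2.4, -1.4] 0.087
```

Request:
carry_out(commands=[[[-0.0001, 0.0028, -0.0001], 0.115, 0.33], [[0, 0.0028, -0.0002], 0.115, 0.33], [[0, 0.0028, -0.0003], 0.113, 0.33], [[0.0001, 0.0028, -0.0005], 0.111, 0.33], [[0.0002, 0.0027, -0.0006], 0.109, 0.33], [[0.0002, 0.0027, -0.0007], 0.106, 0.33], [[0.0002, 0.0027, -0.0008], 0.103, 0.33], [[0, 0, 0], 0, 0.33]])

```text
time: 31.52
tool_pos: [0.5064, 0.1319, 0.1494]
tool_rot: [-3.141, 0.001, 2.216]
contact_force: [-0.6, -3.4, -1.0]
opening: 0.0302
grip_force: 1.6
```

```bash
cat > cam.py <<'E'
from h import *
q=np.load('bed.npy');B=R.from_euler('ZY',[q[2],-np.pi/6]).as_matrix();o=np.array([q[0],q[1],.085])
T=toolT();s=robot.observe();g=T[:3,3]+[0,0,.002];p=(B.T@(g-o))*1000
yaw=np.arctan2(T[1,0],T[0,0]);print('grasp bed',p.round(1),'tool turn',round((q[2]+np.pi-yaw+np.pi)%(2*np.pi)-np.pi,3),'pos ang',np.arctan2(p[1]-91.5,-(p[0]-3)).round(3),'r',np.hypot(p[1]-91.5,p[0]-3).round(1),'F',s['contact_force'].round(1),'M',s['torque'].round(2),'open',round(s['opening'],4),'t',s['time'])
b=robot.read_camera('top')
w=robot.read_camera('wrist')
for nm,c in(('top',b),('wrist',w)):
    h=cv2.cvtColor(c['pixels'],cv2.COLOR_RGB2HSV)
    m=cv2.inRange(h,(0,140,50),(6,255,255))|cv2.inRange(h,(173,140,50),(180,255,255))
    if nm=='top':
        m[:150]=0;m[240:]=0;m[:,:190]=0;m[:,290:]=0
    n,l,st,ce=cv2.connectedComponentsWithStats(m)
    if n>1:
        k=1+np.argmax(st[1:,4]);ys,xs=np.nonzero(l==k);print(nm,st[k].tolist(),cv2.minAreaRect(np.c_[xs,ys].astype(np.float32)))
E
python3 cam.py
```

```text
grasp bed [-18.3 109.3  87.2] tool turn 0.771 pos ang 0.696 r 27.8 F [-0.6 -3.4 -1. ] M [-0.57  0.18  0.09] open 0.0302 t 31.525
wrist [226, 239, 38, 33, 1056] ((244.13848876953125, 256.6076965332031), (33.241310119628906, 34.853759765625), 82.87498474121094)
```

Request:
carry_out(commands=[[[0.0002, 0.0026, -0.001], 0.1, 0.33], [[0.0002, 0.0026, -0.0011], 0.097, 0.33], [[0.0002, 0.0025, -0.0011], 0.095, 0.33], [[0.0002, 0.0025, -0.0012], 0.092, 0.33], [[0.0002, 0.0025, -0.0013], 0.09, 0.33], [[0, 0, 0], 0, 0.33]])

```text
time: 32.38
tool_pos: [0.5137, 0.1372, 0.1532]
tool_rot: [-3.132, 0.002, 1.742]
contact_force: [-10.7, -8.8, -2.3]
opening: 0.0303
grip_force: 5.7
```

```bash
python3 cam.py
```

```text
grasp bed [-10.8 115.6  87.4] tool turn 1.245 pos ang 1.051 r 27.8 F [-10.7  -8.8  -2.3] M [-1.54  1.64  0.17] open 0.0303 t 32.375
top [233, 190, 3, 4, 9] ((233.75001525878906, 191.75), (2.1213202476501465, 2.8284268379211426), 45.0)
wrist [225, 236, 46, 36, 1248] ((246.35299682617188, 257.41180419921875), (37.83555603027344, 39.29076385498047), 75.96376037597656)
```

Request:
carry_out(commands=[[[0.0001, 0.0025, -0.0013], 0.089, 0.33], [[0, 0.0024, -0.0014], 0.088, 0.33], [[0, 0.0024, -0.0014], 0.087, 0.33], [[0, 0, 0], 0, 0.33]])

```text
time: 32.98
tool_pos: [0.5179, 0.1378, 0.1559]
tool_rot: [-3.125, 0.006, 1.479]
contact_force: [-17.8, -9.3, -3.8]
opening: 0.0301
grip_force: 8.2
```

```bash
python3 cam.py
```

```text
grasp bed [ -6.  116.9  87.6] tool turn 1.508 pos ang 1.23 r 27.0 F [-17.8  -9.3  -3.8] M [-1.55  2.84  0.2 ] open 0.0301 t 32.975
top [232, 191, 5, 6, 18] ((233.97061157226562, 193.61764526367188), (3.152963161468506, 5.5783185958862305), 14.03624439239502)
wrist [225, 233, 51, 40, 1424] ((248.43539428710938, 257.73095703125), (43.92141342163086, 40.639930725097656), 67.7509765625)
```

Request:
carry_out(commands=[[[0, 0.0024, -0.0014], 0.06, 0.33], [[0, 0.0024, -0.0014], 0, 0.33], [[0, 0.0024, -0.0014], 0, 0.33], [[0, 0, 0], 0, 0.33]])

```text
time: 33.58
tool_pos: [0.5222, 0.139, 0.1584]
tool_rot: [-3.117, 0.004, 1.42]
contact_force: [-23.7, 1.4, -9.6]
opening: 0.0303
grip_force: 11.6
```

```bash
python3 cam.py
```

```text
grasp bed [ -1.3 118.8  87.8] tool turn 1.567 pos ang 1.415 r 27.6 F [-23.7   1.4  -9.6] M [-0.02  3.7   0.13] open 0.0303 t 33.575
top [232, 192, 5, 6, 22] ((234.0, 194.5), (5.0, 4.0), 90.0)
wrist [225, 233, 48, 39, 1406] ((246.5725860595703, 256.476806640625), (43.16386032104492, 40.801841735839844), 72.25532531738281)
```

Request:
carry_out(commands=[[[0, 0.0024, -0.0014], 0, 0.33], [[0, 0.0024, -0.0014], 0, 0.33], [[0, 0.0024, -0.0014], 0, 0.33], [[0, 0, 0], 0, 0.33]])

```text
time: 34.17
tool_pos: [0.5262, 0.1399, 0.161]
tool_rot: [-3.109, 0.003, 1.42]
contact_force: [-29.8, 8.6, -12.1]
opening: 0.0309
grip_force: 15.9
```

```bash
python3 cam.py
```

```text
grasp bed [  3.4 120.3  88.1] tool turn 1.567 pos ang 1.583 r 28.8 F [-29.8   8.6 -12.1] M [1.3  4.92 0.08] open 0.0309 t 34.175
top [232, 193, 5, 5, 21] ((234.0, 195.0), (4.0, 4.0), 90.0)
wrist [224, 234, 45, 39, 1385] ((244.71548461914062, 254.93426513671875), (41.28034210205078, 40.26057052612305), 78.2317123413086)
```

Request:
carry_out(commands=[[[0, 0.0024, -0.0014], 0, 0.33], [[0, 0.0024, -0.0014], 0, 0.33], [[0, 0, 0], 0, 0.33]])

```text
time: 34.65
tool_pos: [0.5276, 0.14, 0.1619]
tool_rot: [-3.1, 0.003, 1.42]
contact_force: [-39.4, 11.3, -18.4]
opening: 0.0306
grip_force: 19.8
```

```bash
python3 cam.py
```

```text
grasp bed [  5.  120.6  88.2] tool turn 1.567 pos ang 1.639 r 29.1 F [-39.4  11.3 -18.4] M [1.82 6.   0.02] open 0.0306 t 34.65
top [233, 193, 4, 6, 21] ((234.5, 195.5), (5.0, 3.0), 90.0)
wrist [224, 233, 44, 40, 1392] ((244.89346313476562, 253.327880859375), (40.4694709777832, 41.193763732910156), 84.80557250976562)
```

Request:
carry_out(commands=[[[0, -0.0035, 0.002], 0, 0.33], [[0, -0.0035, 0.002], 0, 0.33], [[0, -0.003, 0.0015], 0, 0.33], [[0, 0, 0], 0, 0.33]])

```text
time: 35.25
tool_pos: [0.5266, 0.1401, 0.1618]
tool_rot: [-3.124, 0.001, 1.42]
contact_force: [-19.3, 5.1, -3.7]
opening: 0.0304
grip_force: 9.7
```

```bash
python3 cam.py
```

```text
grasp bed [  4.1 120.5  88.7] tool turn 1.567 pos ang 1.608 r 29.1 F [-19.3   5.1  -3.7] M [0.81 3.11 0.01] open 0.0304 t 35.25
top [232, 193, 5, 6, 25] ((234.0, 195.5), (5.0, 4.0), 90.0)
wrist [225, 233, 44, 40, 1380] ((245.30996704101562, 253.6699676513672), (40.72935485839844, 40.587928771972656), 81.8698959350586)
```

Request:
carry_out(commands=[[[0, -0.0035, 0.002], 0, 0.33], [[0, -0.003, 0.0015], 0, 0.33], [[0, -0.002, 0.001], 0, 0.33], [[0, 0, 0], 0, 0.33]])

```text
time: 35.85
tool_pos: [0.5253, 0.1399, 0.1604]
tool_rot: [3.141, -0.001, 1.417]
contact_force: [-3.0, 1.4, 2.1]
opening: 0.0303
grip_force: 1.6
```

```bash
python3 cam.py
```

```text
grasp bed [  2.3 120.2  88. ] tool turn 1.569 pos ang 1.545 r 28.7 F [-3.   1.4  2.1] M [ 0.22  0.59 -0.04] open 0.0303 t 35.85
top [232, 193, 5, 6, 23] ((234.0, 195.5), (5.0, 4.0), 90.0)
wrist [226, 234, 44, 39, 1350] ((247.5, 253.0), (38.0, 43.0), 90.0)
```

Nearly unloaded. I ease off 1.5 mm more, open slightly, lift straight up, and check the bar and the half.

Request:
carry_out(commands=[[[0, -0.0015, 0], 0, 0.33], [[0, 0, 0], 0, 0.38], [[0, 0, -0.01], 0, 0.38], [[0, 0, -0.03], 0, 0.38], [[0, 0, -0.04], 0, 0.38], [[0, 0, -0.03], 0, 0.38], [[0, 0, 0], -0.18, 0.38], [[-0.01, 0, 0], -0.18, 0.38], [[-0.01, 0, 0], -0.18, 0.38], [[0, 0, 0], -0.18, 0.38], [[0, 0, 0], -0.18, 0.38], [[0, 0, 0], -0.18, 0.38], [[0, 0, 0], -0.18, 0.38], [[0, 0, 0], -0.18, 0.38], [[-0.04, 0, 0], -0.13, 0.38], [[-0.04, 0, 0], 0, 0.38], [[0, 0, 0], 0, 0.38], [[0, 0, 0], 0, 0.38]])

```text
time: 38.2
tool_pos: [0.6036, 0.1025, 0.2703]
tool_rot: [3.142, -0.0, 2.987]
contact_force: [-0.6, 0.4, -0.7]
opening: 0.035
grip_force: 0.0
```

```bash
python3 chk.py; python3 cam.py; python3 - <<'E'
from h import *
q=np.load('bed.npy');B=R.from_euler('ZY',[q[2],-np.pi/6]).as_matrix();o=np.array([q[0],q[1],.085])
T=toolT();w=robot.read_camera('wrist')
f=lambda p:proj(w,B@np.array(p)+o,T).round(1).tolist()
print('closed: hc',f([0,.024,.03]),'wood corners',[f([sx*.03,.032+sy*.007,.096]) for sx in(-1,1) for sy in(-1,1)])
h=cv2.cvtColor(w['pixels'],cv2.COLOR_RGB2HSV)
m=cv2.inRange(h,(0,140,50),(6,255,255))|cv2.inRange(h,(173,140,50),(180,255,255))
n,l,st,ce=cv2.connectedComponentsWithStats(m);k=1+np.argmax(st[1:,4])
for th in(1.3,1.4,1.5,1.57,1.6):
    P=[[c*np.cos(th)*.038+s*np.sin(th)*.007,.0915-c*np.sin(th)*.038+s*np.cos(th)*.007,z] for c in(-1,1) for s in(-1,1) for z in(.07,.094)]
    im=np.zeros((384,512),np.uint8);cv2.fillConvexPoly(im,cv2.convexHull(np.array([f(p) for p in P],np.float32)).astype(np.int32),1)
    a=lambda M:.5*np.arctan2(2*M['mu11'],M['mu20']-M['mu02'])
    print(th,round(a(cv2.moments(im,True)),3),cv2.boundingRect(im),'obs',round(a(cv2.moments((l==k).astype(np.uint8),True)),3),st[k].tolist())
E
```

```text
model hc [192.6, 129.1] face [170.0, 129.9] half [197.6, 140.4] cam [248.4, 102.5] fix [148.5, 142.0] ledge [177.3, 108.0]
half_centre [([178.1, 129.3], 0.87), ([0.3, 37.8], 0.86), ([46.4, 82.0], 0.61)]
half_face [([6.0, 17.1], 0.94), ([158.9, 131.1], 0.82), ([189.4, 139.9], 0.22)]
half [([11.8, 41.3], 0.95), ([57.1, 82.5], 0.86), ([189.8, 141.1], 0.82), ([377.2, 10.6], 0.47)]
cam_grip []
fixed_half [([147.8, 141.1], 0.88), ([179.4, 126.6], 0.3)]
ledge []
bed [([168.1, 142.7], 0.74)]
red [202, 85, 91, 37, 2035] [247. 103.] ((247.5709991455078, 103.1455078125), (23.65141487121582, 91.54655456542969), 81.09828186035156)
model bar ends top [[240.4, 58.9], [256.6, 58.8], [238.7, 137.9], [257.2, 137.9]]
wood [164, 68, 30, 78, 1766] [179.  107.4] model [[182.8, 66.9], [198.7, 66.0], [175.5, 128.8], [192.9, 128.2]]
grasp bed [129.5  95.5 141.6] tool turn -0.0 pos ang 3.11 r 126.6 F [-0.3  0.   0.4] M [ 0.05  0.02 -0.02] open 0.0347 t 38.65
wrist [202, 85, 91, 36, 2060] ((247.48666381835938, 102.5589370727539), (23.612146377563477, 91.8674087524414), 80.96051788330078)
closed: hc [182.9, 129.0] wood corners [[171.6, 67.2], [187.2, 66.1], [163.2, 128.8], [180.3, 128.1]]
1.3 -0.243 (200, 78, 96, 49) obs -0.166 [202, 85, 91, 36, 2063]
1.4 -0.154 (200, 81, 96, 42) obs -0.166 [202, 85, 91, 36, 2063]
1.5 -0.069 (201, 85, 95, 35) obs -0.166 [202, 85, 91, 36, 2063]
1.57 -0.0 (200, 88, 96, 29) obs -0.166 [202, 85, 91, 36, 2063]
1.6 0.028 (200, 87, 96, 31) obs -0.166 [202, 85, 91, 36, 2063]
```

```bash
python3 - <<'E'
from h import *
from scipy.optimize import minimize
q=np.load('bed.npy');B=R.from_euler('ZY',[q[2],-np.pi/6]).as_matrix();o=np.array([q[0],q[1],.085])
T=toolT();w=robot.read_camera('wrist')
a=w['pixels'].astype(int)
m=((a[:,:,0]>1.8*a[:,:,1])&(a[:,:,0]>1.8*a[:,:,2])&(a[:,:,0]>30)).astype(np.uint8)
m[:70]=0;m[150:]=0;m[:,:180]=0;m[:,310:]=0
print(cv2.boundingRect(m),m.sum())
def cost(p):
    th,dx,dy=p
    P=[[c*np.cos(th)*.038+s*np.sin(th)*.007,.0915-c*np.sin(th)*.038+s*np.cos(th)*.007,z] for c in(-1,1) for s in(-1,1) for z in(.07,.094)]
    pts=np.array([proj(w,B@np.array(x)+o,T)+[dx,dy] for x in P],np.float32)
    im=np.zeros((384*4,512*4),np.uint8);cv2.fillConvexPoly(im,np.rint(cv2.convexHull(pts)*4+1.5).astype(np.int32),255)
    im=cv2.resize(im,(512,384),interpolation=cv2.INTER_AREA)/255.
    return np.abs(im-m).sum()
for th in np.arange(1.25,1.66,.05):
    s=minimize(lambda p:cost([th,*p]),[0,0],method='Nelder-Mead',options=dict(initial_simplex=[[0,0],[2,0],[0,2]]))
    print(round(th,2),round(s.fun,1),s.x.round(1))
for r in range(84,126,3):
    c=np.nonzero(m[r])[0];print(r,c.min() if len(c) else None,c.max() if len(c) else None,end='; ')
E
```

```text
(201, 85, 93, 37) 2142
1.25 540.3 [-1.4  0.5]
1.3 434.6 [-1.3  0.1]
1.35 430.1 [-1.4  0.6]
1.4 439.7 [-1.1  0.8]
1.45 460.4 [-0.9  0.7]
1.5 560.4 [-1.5  0.3]
1.55 703.6 [-1.1  0.6]
1.6 852.8 [-1.3  0.2]
1.65 1008.7 [-2.   0.3]
84 None None; 87 270 290; 90 250 292; 93 232 293; 96 216 292; 99 202 292; 102 201 291; 105 202 290; 108 202 284; 111 203 267; 114 203 250; 117 204 234; 120 206 218; 123 None None;
```

The bar stands at only about 1.38 rad, so it needs more travel. I go back to the bar end with a longer lever and push again.

Request:
carry_out(commands=[[[0.04, 0.014, 0], 0, 0.33], [[0.0476, 0.0145, 0.01], 0, 0.33], [[0, 0, 0.03], 0.175, 0.33], [[0, 0, 0.0263], 0.175, 0.33], [[0, 0, 0], 0.175, 0.33], [[0, 0, 0], 0.175, 0.33], [[0, 0, 0], 0.175, 0.33], [[0, 0, 0], 0.175, 0.33], [[0, 0, 0], 0.175, 0.33], [[0, 0, 0], 0.175, 0.33], [[0, 0, 0], 0, 0.33]], newtons=60)

```text
time: 40.22
tool_pos: [0.522, 0.1442, 0.2039]
tool_rot: [3.141, -0.0, 1.588]
contact_force: [-0.0, -0.1, 0.4]
opening: 0.03
grip_force: 0.0
```

```bash
python3 cam.py; python3 goto.py -4.5 124 84.6 | tail -1
```

```text
grasp bed [ 20.6 123.9 127.7] tool turn 1.398 pos ang 2.068 r 36.8 F [-0.  -0.1  0.4] M [-0.08  0.05  0.  ] open 0.03 t 40.225
top [230, 193, 7, 6, 36] ((233.0, 195.5), (5.0, 6.0), 90.0)
wrist [239, 214, 29, 59, 1588] ((253.0, 243.0), (58.0, 28.0), 90.0)
target [0.5218 0.1444 0.156 ] shift now [ 0.0001 -0.0001  0.0498] shift turned [0.0001 0.0001 0.0498]
```

Request:
carry_out(commands=[[[0, 0, 0.02], 0, 0.33], [[0, 0, 0.02], 0, 0.33], [[0, 0, 0.01], 0, 0.33], [[0, 0.002, -0.0012], 0.05, 0.33], [[0, 0.0035, -0.002], 0.06, 0.33], [[0, 0.0035, -0.002], 0.06, 0.33], [[0, 0.0035, -0.002], 0, 0.33], [[0, 0.0035, -0.002], 0, 0.33], [[0, 0, 0], 0, 0.33]])

```text
time: 41.45
tool_pos: [0.5273, 0.1432, 0.1572]
tool_rot: [-3.114, 0.005, 1.419]
contact_force: [-24.6, 2.4, -13.9]
opening: 0.0305
grip_force: 12.2
```

```bash
python3 cam.py
```

```text
grasp bed [  2.  123.7  84.5] tool turn 1.567 pos ang 1.539 r 32.2 F [-24.6   2.4 -13.9] M [ 0.27  3.72 -0.02] open 0.0305 t 41.45
top [231, 193, 6, 6, 32] ((233.5, 195.5), (5.0, 5.0), 90.0)
wrist [224, 241, 43, 32, 1071] ((245.0, 256.5), (31.0, 42.0), 90.0)
```

Request:
carry_out(commands=[[[0, 0.0035, -0.002], 0, 0.33], [[0, 0.0035, -0.002], 0, 0.33], [[0, 0.0035, -0.002], 0, 0.33], [[0, 0.0035, -0.002], 0.05, 0.33], [[0, 0, 0], 0, 0.33]])

```text
time: 42.18
tool_pos: [0.5305, 0.1428, 0.159]
tool_rot: [-3.086, 0.011, 1.37]
contact_force: [-49.8, 10.5, -28.3]
opening: 0.0307
grip_force: 24.7
```

```bash
python3 cam.py | head -1
```

```text
grasp bed [  5.7 123.8  84.5] tool turn 1.616 pos ang 1.653 r 32.4 F [-49.8  10.5 -28.3] M [ 1.43  7.29 -0.13] open 0.0307 t 42.175
```

Request:
carry_out(commands=[[[0, 0.0035, -0.002], 0, 0.33], [[0, 0.0035, -0.002], 0, 0.33], [[0, 0.002, -0.001], 0, 0.33], [[0, 0, 0], 0, 0.33]])

```text
time: 42.78
tool_pos: [0.5331, 0.143, 0.1602]
tool_rot: [-3.069, 0.013, 1.372]
contact_force: [-66.1, 17.3, -38.6]
opening: 0.0305
grip_force: 32.3
```

```bash
python3 cam.py | head -1
```

```text
grasp bed [  8.4 124.4  84.2] tool turn 1.615 pos ang 1.733 r 33.3 F [-66.1  17.3 -38.6] M [ 2.71  9.33 -0.35] open 0.0305 t 42.775
```

Request:
carry_out(commands=[[[0, -0.006, 0.0035], 0, 0.33], [[0, -0.006, 0.0035], 0, 0.33], [[0, -0.006, 0.0035], 0, 0.33], [[0, -0.004, 0.002], 0, 0.33], [[0, 0, 0], 0, 0.33]])

```text
time: 43.5
tool_pos: [0.5313, 0.1435, 0.16]
tool_rot: [-3.123, 0.005, 1.37]
contact_force: [-19.0, 0.9, -6.6]
opening: 0.0305
grip_force: 9.3
```

```bash
python3 cam.py
```

```text
grasp bed [  6.8 124.6  85. ] tool turn 1.617 pos ang 1.684 r 33.3 F [-19.    0.9  -6.6] M [0.11 3.03 0.03] open 0.0305 t 43.5
top [231, 194, 6, 6, 29] ((233.5, 196.5), (5.0, 5.0), 90.0)
wrist [224, 241, 42, 32, 1055] ((244.5, 256.5), (31.0, 41.0), 90.0)
```

Request:
carry_out(commands=[[[0, -0.004, 0.002], 0, 0.33], [[0, -0.004, 0.002], 0, 0.33], [[0, -0.002, 0.001], 0, 0.36], [[0, 0, 0], 0, 0.38]])

```text
time: 44.1
tool_pos: [0.5296, 0.1453, 0.1589]
tool_rot: [3.14, -0.001, 1.367]
contact_force: [-0.2, 1.5, -0.0]
opening: 0.0346
grip_force: 0.0
```

```bash
python3 cam.py
```

```text
grasp bed [  4.4 126.2  85.1] tool turn 1.62 pos ang 1.612 r 34.7 F [-0.2  1.5 -0. ] M [-0.11  0.1  -0.02] open 0.0346 t 44.1
top [230, 194, 7, 6, 33] ((233.0, 196.5), (5.0, 6.0), 90.0)
wrist [229, 244, 40, 29, 893] ((248.5, 258.0), (28.0, 39.0), 90.0)
```

Request:
carry_out(commands=[[[0, 0, -0.01], 0, 0.38], [[0, 0, -0.03], 0, 0.38], [[0, 0, -0.04], 0, 0.38], [[-0.02, 0, -0.02], 0, 0.38], [[-0.03, 0, 0], 0, 0.38], [[0, 0, 0], 0, 0.38]])

```text
time: 44.95
tool_pos: [0.5191, 0.095, 0.2597]
tool_rot: [3.14, -0.0, 1.365]
contact_force: [0.8, 0.4, -0.2]
opening: 0.0348
grip_force: 0.0
```

```bash
cat > ang.py <<'E'
from h import *
from scipy.optimize import minimize
q=np.load('bed.npy');B=R.from_euler('ZY',[q[2],-np.pi/6]).as_matrix();o=np.array([q[0],q[1],.085])
T=toolT();w=robot.read_camera('wrist');save(w,'ang%d.png'%w['shot']);a=w['pixels'].astype(int)
f=lambda p:proj(w,B@np.array(p)+o,T)
m=((a[:,:,0]>1.8*a[:,:,1])&(a[:,:,0]>1.8*a[:,:,2])&(a[:,:,0]>30)).astype(np.uint8)
n,l,st,ce=cv2.connectedComponentsWithStats(m);k=1+np.argmax(st[1:,4]);m=(l==k)*1;print(st[k].tolist(),'model c',f([0,.0915,.082]).round(1))
def cost(th,dx,dy):
    P=[[c*np.cos(th)*.038+s*np.sin(th)*.007,.0915-c*np.sin(th)*.038+s*np.cos(th)*.007,z] for c in(-1,1) for s in(-1,1) for z in(.07,.094)]
    pts=np.array([f(x)+[dx,dy] for x in P],np.float32)
    im=np.zeros((384*4,512*4),np.uint8);cv2.fillConvexPoly(im,np.rint(cv2.convexHull(pts)*4+1.5).astype(np.int32),255)
    return np.abs(cv2.resize(im,(512,384),interpolation=cv2.INTER_AREA)/255.-m).sum()
for th in np.arange(1.3,1.66,.05):
    s=minimize(lambda p:cost(th,*p),[0,0],method='Nelder-Mead',options=dict(initial_simplex=[[0,0],[3,0],[0,3]]))
    print(round(th,2),round(s.fun,1),s.x.round(1),end='; ')
print()
for y in(.024,.026,.028,.034):print(y,'hc',f([0,y,.03]).round(1),'face',f([0,y-.024,.03]).round(1),end=' ')
for nm in('half_centre','half_face','fixed_half'):print(nm,[(np.round(x['at'],1).tolist(),round(x['p'],2)) for x in robot.tip_of(w,nm)[:3]])
print(robot.observe()['time'],robot.observe()['tool_pos'])
E
python3 ang.py
```

```text
[237, 135, 32, 91, 2178] model c [252.3 179.5]
1.3 893.1 [1.4 0.6]; 1.35 731.1 [1.1 0.5]; 1.4 592.6 [ 0.6 -0.6]; 1.45 483.4 [0.4 1.7]; 1.5 435.1 [-0.1 -0.5]; 1.55 423.9 [0.6 0.5]; 1.6 420.6 [0.9 0.8]; 1.65 503.2 [1.1 1.5]; 
0.024 hc [279.9 228.6] face [280.3 248.4] 0.026 hc [279.9 226.9] face [280.2 246.8] 0.028 hc [279.9 225.2] face [280.2 245.2] 0.034 hc [279.8 220. ] face [280.1 240.3] half_centre [([275.0, 227.1], 0.63)]
half_face []
fixed_half [([290.2, 254.8], 0.97)]
45.15 [0.5191558  0.09684982 0.25860684]
```

```bash
python3 -c "
from cell import robot
print(robot.hand_in())"
```

```text
the job is handed in; nothing more can be done
None
```

I set the loose half on the bed against the ledge and let go, then turned the cam to about 1.57 rad (locked). In the last view the half's centre was about 25 mm from the parting plane, where closed is 24 mm. I handed the job in at about 45 s; it returned no verdict, and I could not measure the pressing force between the halves.

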